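# Load the sloping tin rack

### The arm

A 6-joint arm with a two-finger parallel gripper is mounted at the origin on the work surface. World frame = base frame: x ahead of the robot, y to its left, z up, the work surface at z = 0. Lengths are in mm, angles in rad, forces in N, time in s.
With the tool pointing down it reaches from about 275 to 1000 mm from the base axis. Payload 8.4 kg.
Tool frame: the origin (TCP) lies at the very end of the fingers, on their centre line; the grasp point (between the pads) lies 19 mm behind it; z points along the fingers, y is the direction in which the jaws open and shut (so a half turn about z gives the same grasp; the last joint's range is limited). The gripper opens to 85 mm and grips with 20 to 120 N. Pads are 22 mm wide; open, the fingers measure 114 mm over their backs; the gripper's body (76 mm by 85 mm) begins 54 mm behind the grasp point. The pads swing forward as they close: fully open they stand 13 mm farther back than shut.
Start: joints at [1.295, 0.353, 1.633, -0, 1.155, -0.002], TCP at [168.993, 601.722, 231.281] pointing down, gripper open.
Joint ranges: [-2.63, 2.63], [-0.92, 2.1], [0.06, 2.66], [-1.3, 4.44], [0, 2.69], [-3.02, 3.02]. Speed limits (rad/s): [2.22, 2.22, 2.79, 3.14, 3.14, 3.14].

### API

Orientations are given as [roll, pitch, yaw] about the fixed x, y, z axes, in that order (R = Rz(yaw) Ry(pitch) Rx(roll)).
In Python, from rig import r gives the robot as it stands.
- The arm moves only by the tool move_arm, never from a script. Its argument "increments" is a list of rows, each an object of numbers: "tx", "ty", "tz": the shift along the tool's x, y, z in cm; "rx", "ry", "rz": the turn, a rotation vector about the tool's x, y, z in degrees; "gripper": the gripper's target within -1 to 1 (fully open at 1, half-way at 0, shut at -1). A call has 1 to 12 rows; each row shifts and turns the commanded pose from where the row before left it, along the tool's axes as they then stand; what a row does not reach is not made up. A row lasts 1/10 s, in which the tool goes at most 50 mm and 8.59 degrees, less where a joint would pass 70% of its speed; a pose out of reach is approached as far as the arm can. A call is refused whole if a number of a shift passes 5 or a number of a turn 8.59, either way. A call with a gripper value outside its range is refused whole. The fingers move at their own pace and stop on an object; "squeeze" is the grip in N (left out, the last holds). Time passes only in rows, so rows that do not move let the fingers close. It gives the time, the measured TCP pose, the force and the opening at its end, in the units of the state.
- r.sense(): the state, without advancing time (a new reading comes with each control period).
- r.grab_frame(name): name is "side" or "top"; returns (picture, depth): 384x512x3 uint8, red, green, blue; 384x512 float32, mm along the optical axis (not along the pixel's ray), 0 where there is no reading.
- r.camera_model(name): a dict with "fx", "fy", "cx", "cy" (pixels), "R" (3x3) and "t" (3): a world point X has camera coordinates R X + t. Camera axes: x right, y down, z forward; pixel columns grow to the right and rows downward; lengths in mm; the calibration is good to about 2 mm. A picture is of the moment at which its call begins. camera_model takes no time and is no camera call.
- r.sign_off(): hands the job in, once; it reports no verdict.
Trained networks look in the newest picture that a camera, given by its name, has taken for a name from the list of things; names that differ only in an ending like _2 or _b are one class to them, and where a whole thing is asked for, a point or a joint stands for the part that bears it (a point fixed in the world has none). Each returns a list of dicts, best first, with "confidence" (0 to 1); they miss things now and then, are a little off and sometimes report something else, mostly with a low value. They report only what shows in the picture. A call takes as long as a camera call. They do not tell look-alikes from the thing itself.
- r.cut_out(query, camera): "mask" (384x512 bool, what is visible of it) and "bbox" ([left, top, right, bottom] in pixels, round what is visible of it).
- r.place_of(query, camera): "location" ([row, column] in pixels: a listed point, or the origin of a listed thing).
The state is a dict: "clock": time; "qpos": joint angles; "qvel": joint speeds; "joint_efforts": joint torques, N m; "eef_pos": TCP position; "tcp_rot": TCP orientation; "contact_force": force on the tool from outside, world axes, zero at the start; "wrist_torque": the same for the moment, N m; "opening": opening from 0.0 (shut) to 1.0 (fully open).
Only numpy, scipy, OpenCV 4.12 (cv2) and the standard library are available. Lean on these libraries where they do the work, as an engineer would, in place of code of your own. Each camera call takes 0.05 s, during which the arm holds its last target. There are 200 camera calls.

### The job

Put all the oblong tins on the sloping rack: those lying on the counter, and the one still in the row of clear lidded boxes, for which you open only the box it is in. Lay the tins flat side by side, lengthwise up the slope, each with its end down against the rack's bottom lip; then shut that box again and swing the rack's keeper bar fully shut over the tins until it clicks home. Leave all other stock where it is.

Things in the scene. Friction and masses are not known exactly. Their poses are not given: they have to be found in the camera images.
- tin_1_mid (a point): centre (half-way up) of an oblong flat tin of plain tinplate with rounded corners, 90 long (x) x 48 wide (y) x 30 high (z) mm, about 160 g. Starts lying flat on the counter in front of the boxes, turned any way up to 30 degrees; two or all of tin_1 to tin_3 are there.
- tin_2_mid (a point): centre (half-way up) of an oblong flat tin of plain tinplate with rounded corners, 90 long (x) x 48 wide (y) x 30 high (z) mm, about 160 g. Starts lying flat on the counter in front of the boxes, turned any way up to 30 degrees; two or all of tin_1 to tin_3 are there.
- tin_3_mid (a point): centre (half-way up) of an oblong flat tin of plain tinplate with rounded corners, 90 long (x) x 48 wide (y) x 30 high (z) mm, about 160 g. Starts lying flat on the counter in front of the boxes, turned any way up to 30 degrees; two or all of tin_1 to tin_3 are there.
- tin_4_mid (a point): centre (half-way up) of an oblong flat tin of plain tinplate with rounded corners, 90 long (x) x 48 wide (y) x 30 high (z) mm, about 160 g. One tin of this kind always lies flat inside one of the three lidded boxes, its length roughly front to back, 25 mm or more free on both long sides (which box varies).
- lid_a (a joint): opening angle of the lid of box a: 0 shut, grows to 1.95 rad (leaning well back). Hinged along the box's far rim (away from the robot); a stiff hinge, the lid stays where it is left; about 1 N at the tab moves it
- hinge_a (a point): middle of the hinge line of box a, level with its rim (58 mm above the counter); x points away from the robot, y along the hinge. The clear open-topped box, 114 (x) x 118 (y) x 52 mm high, walls 3 mm, reaches from here 114 mm towards -x and 59 mm to either side; its floor's upper side lies 49 mm below. The lid is a clear 4 mm plate of the same area. The three boxes stand side by side, 121 mm apart, in a low fixed steel carrier; their left-to-right order varies; all are fixed
- tab_a (a point): centre of the white pull tab on the lid of box a: an upright block 20 (x) x 12 (y) x 26 (z) mm on the middle of the lid's free front edge, just in front of the box; it turns with the lid; with the lid shut it reaches from 7 mm below the rim to 19 mm above it; 124 mm from the hinge line and 6 mm above it
- lid_b (a joint): opening angle of the lid of box b: 0 shut, grows to 1.95 rad (leaning well back). Hinged along the box's far rim (away from the robot); a stiff hinge, the lid stays where it is left; about 1 N at the tab moves it
- hinge_b (a point): middle of the hinge line of box b, level with its rim (58 mm above the counter); x points away from the robot, y along the hinge. The clear open-topped box, 114 (x) x 118 (y) x 52 mm high, walls 3 mm, reaches from here 114 mm towards -x and 59 mm to either side; its floor's upper side lies 49 mm below. The lid is a clear 4 mm plate of the same area. The three boxes stand side by side, 121 mm apart, in a low fixed steel carrier; their left-to-right order varies; all are fixed
- tab_b (a point): centre of the white pull tab on the lid of box b: an upright block 20 (x) x 12 (y) x 26 (z) mm on the middle of the lid's free front edge, just in front of the box; it turns with the lid; with the lid shut it reaches from 7 mm below the rim to 19 mm above it; 124 mm from the hinge line and 6 mm above it
- lid_c (a joint): opening angle of the lid of box c: 0 shut, grows to 1.95 rad (leaning well back). Hinged along the box's far rim (away from the robot); a stiff hinge, the lid stays where it is left; about 1 N at the tab moves it
- hinge_c (a point): middle of the hinge line of box c, level with its rim (58 mm above the counter); x points away from the robot, y along the hinge. The clear open-topped box, 114 (x) x 118 (y) x 52 mm high, walls 3 mm, reaches from here 114 mm towards -x and 59 mm to either side; its floor's upper side lies 49 mm below. The lid is a clear 4 mm plate of the same area. The three boxes stand side by side, 121 mm apart, in a low fixed steel carrier; their left-to-right order varies; all are fixed
- tab_c (a point): centre of the white pull tab on the lid of box c: an upright block 20 (x) x 12 (y) x 26 (z) mm on the middle of the lid's free front edge, just in front of the box; it turns with the lid; with the lid shut it reaches from 7 mm below the rim to 19 mm above it; 124 mm from the hinge line and 6 mm above it
- bed_lip (a point): the fixed sloping steel rack: point in the middle of its bottom lip, where the lip's inner face meets the bed. x points up the slope (the bed rises 20 degrees away from the robot), y along the lip, z square out of the bed. The bed is 344 wide (y, low side cheeks 30 mm high at its ends) and 135 mm long (x), polished, so that a tin let go on it slides down; the lip, nearest the robot, stands 18 mm out of the bed. The point is 18 mm above the counter
- keeper (a joint): angle of the rack's keeper, a U-shaped steel bar on two side pivots: 0 fully shut, its bar lying across above the lower ends of the tins; grows as it swings up and back over the bed, to 2.1 rad. It starts parked open and stays where it is left (stiff; about 1 to 3 N at the bar moves it). Just before shut (0.15 to 0.04) it must click past two spring balls, about 8 N at the bar; past them it drops home and reads under 0.03 (left on the balls it reads 0.05 to 0.15)
- keeper_mid (a point): middle of the keeper's straight bar (round, 10 mm thick, 370 mm long, parallel to the lip); 94 mm from its pivot axis, which runs parallel to the lip, 110 mm up the slope from the lip and 20 mm out of the bed. Shut, it lies 20 mm up the slope from the lip and 48 mm out of the bed
- stock_round: other stock in one of the boxes, not wanted: a round tin, 60 mm across, 36 high; origin under its centre
- stock_jar: other stock in one of the boxes, not wanted: a small amber jar, 48 mm across, 38 high; origin under its centre
- round_1: a bystander, to be left alone: round tin, 68 mm across, 40 high, on the counter in front of the rack; origin under its centre
- round_2: a bystander, to be left alone: round tin, 68 mm across, 40 high, on the counter in front of the rack; origin under its centre
- jar_1: a bystander, to be left alone: jar, 72 mm across, 100 high, behind the boxes and the rack; origin under its centre
- jar_2: a bystander, to be left alone: jar, 72 mm across, 100 high, behind the boxes and the rack; origin under its centre
- jar_3: a bystander, to be left alone: jar, 72 mm across, 100 high, behind the boxes and the rack; origin under its centre
Mind the look-alikes: they are no part of the job. Leave any purple or yellow look-alike of the part that bears tin_2_mid alone.

How it is judged (in metres and radians):
On the way, in this order (a step that is already met when the one before it is completed fails the run):
1. the lid of the box that holds an oblong tin has been opened (value of joint lid_a above 1 rad), for 0.2 s.
2. all the oblong tins lie on the rack against its lip (x of tin_1_mid in the frame of bed_lip between 0.035 and 0.055 m and y of tin_1_mid in the frame of bed_lip between -0.155 and 0.155 m and z of tin_1_mid in the frame of bed_lip between 0.008 and 0.022 m and angle between the x axis of each of tin_1_mid, tin_2_mid, tin_3_mid, tin_4_mid and the x axis of bed_lip, either way round below 0.25 rad and angle between the z axis of each of tin_1_mid, tin_2_mid, tin_3_mid, tin_4_mid and the z axis of bed_lip, either way round below 0.15 rad and x of tin_2_mid in the frame of bed_lip between 0.035 and 0.055 m and y of tin_2_mid in the frame of bed_lip between -0.155 and 0.155 m and z of tin_2_mid in the frame of bed_lip between 0.008 and 0.022 m and x of tin_3_mid in the frame of bed_lip between 0.035 and 0.055 m and y of tin_3_mid in the frame of bed_lip between -0.155 and 0.155 m and z of tin_3_mid in the frame of bed_lip between 0.008 and 0.022 m and x of tin_4_mid in the frame of bed_lip between 0.035 and 0.055 m and y of tin_4_mid in the frame of bed_lip between -0.155 and 0.155 m and z of tin_4_mid in the frame of bed_lip between 0.008 and 0.022 m), for 0.2 s.
At the end, for the whole second after the job is handed in: Every oblong tin present lies flat on the rack's bed (within 0.15 rad), lengthwise up the slope within 0.25 rad, its lower end within 10 mm of the lip, between the cheeks; all three lids are shut (under 0.08 rad); the keeper is past its detent (under 0.05 rad) (all of step 2 and value of joint each of lid_a, lid_b, lid_c below 0.08 rad and value of joint keeper below 0.05 rad); the robot touches nothing.
It fails at once if a box without an oblong tin is opened (lid raised more than 0.25 rad) (value of joint any of lid_b, lid_c above 0.25 rad).
It fails at once if other stock on the counter is moved more than 40 mm or knocked over (distance of any of round_1, round_2, jar_1, jar_2, jar_3 from where it was at the start of the episode above 0.04 m or angle between any of round_1, round_2, jar_1, jar_2, jar_3's own z axis and vertical above 0.5 rad).
Of tin_1, tin_2, tin_3 only 2 to 3 are there at a start; the rules pass over those that are not, and their reading is None.
At some moment in a run one of tin_1, tin_2, tin_3 may be knocked a few centimetres aside while the robot is not near it.
Once in a run the grip may slacken for a moment while it holds something.
It also fails if it takes over 210 s, if anything falls off the work surface, if the arm or the gripper's body presses on something with over 40 N, if the wrist force passes 120 N, or if a joint passes its speed limit or range.

## Working session

There is one attempt and no reset: what is moved stays moved. The work goes in short steps, Python scripts to look and compute and a tool call to move; the robot and the scene stay as the last step left them, time stands still between calls to the robot, and variables do not carry over. Pictures are saved under pics/ and viewed, about 12 in all and at most 16, crops included, and the job is handed in when it is done.

Besides the shell and the picture viewer there is one more tool, called as name(argument=value, ...), one argument or row to a line, values as JSON. move_arm: Moves the arm, as the interface text tells. Its arguments: {"type":"object","properties":{"increments":{"type":"array","items":{"type":"object","properties":{"tx":{"type":"number"},"ty":{"type":"number"},"tz":{"type":"number"},"rx":{"type":"number"},"ry":{"type":"number"},"rz":{"type":"number"},"gripper":{"type":"number"}}}},"squeeze":{"type":"number"}},"required":["increments"]}

```bash
ls; mkdir -p pics; python3 - <<'E'
from rig import r
import cv2,numpy as np
s=r.sense();print(s)
for n in("side","top"):
    p,d=r.grab_frame(n);cv2.imwrite(f"pics/{n}0.png",p[:,:,::-1]);np.save(f"pics/{n}0d.npy",d)
    m=r.camera_model(n);R=np.array(m["R"]);print(n,m["fx"],m["cx"],m["cy"],"pos",-R.T@np.array(m["t"]),R.round(3).tolist())
E
python3 -c "
import cv2,numpy as np
a=cv2.imread('pics/side0.png');b=cv2.imread('pics/top0.png')
cv2.imwrite('pics/both0.png',b)"
```

```text
pics
{'clock': 0.0, 'qpos': array([ 1.29460657e+00,  3.53627227e-01,  1.63415448e+00,  4.51131996e-05,
        1.15516828e+00, -2.40472966e-03]), 'qvel': array([ 0.00071788,  0.00262709,  0.00086569, -0.00036383,  0.00053826,
       -0.00074672]), 'joint_efforts': array([ 1.75484147e-03, -6.05262995e+01, -3.42069590e+01,  1.82423187e-04,
        9.42392478e-03, -1.50120309e-05]), 'eef_pos': array([168.84528798, 601.26648528, 230.56603095]), 'tcp_rot': array([-3.14023543e+00, -4.45115102e-05,  2.86778935e+00]), 'contact_force': array([ 0.52667599,  0.39022935, -0.349912  ]), 'wrist_torque': array([-0.00757387, -0.02316226, -0.02070683]), 'opening': 1.0016412890519473}
side 425.7558218535672 248.20808958289015 194.73899881813412 pos [ 203.69060468 -818.82529691  951.91256337] [[0.934, -0.357, 0.011], [-0.246, -0.664, -0.706], [0.259, 0.657, -0.708]]
top 351.78666365630784 258.36833682797794 193.28238705319367 pos [ 421.90399907   13.69777687 1178.42262583] [[-0.023, -1.0, 0.007], [-0.996, 0.022, -0.089], [0.089, -0.009, -0.996]]
```

View pics/top0.png

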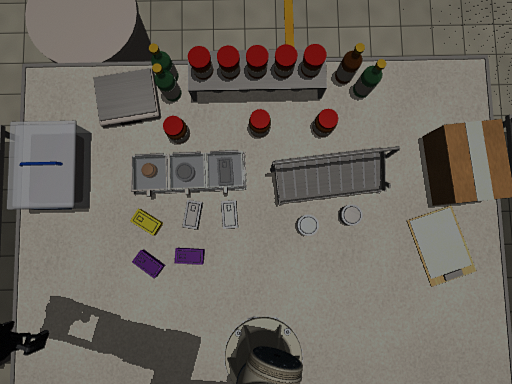

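View pics/side0.png

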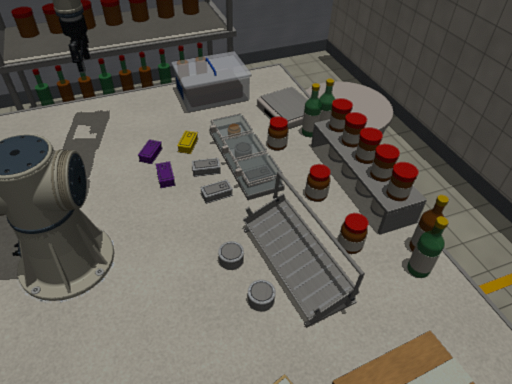

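The top view shows boxes at (150,172) with a jar, (186,172) with a round tin and (226,170) with the oblong tin. Two plain tins lie on the counter at (192,215) and (230,213). The look-alikes are yellow at (147,221) and purple at (148,262) and (189,256). The rack is around (330,177) and the round tins are at (307,226) and (350,215). I'll measure from both views next.

```bash
cat > h.py <<'E'
from rig import r
import cv2,numpy as np
from scipy.spatial.transform import Rotation as Ro
M={n:r.camera_model(n) for n in("side","top")}
def K(m): return np.array([[m["fx"],0,m["cx"]],[0,m["fy"],m["cy"]],[0,0,1.]])
P={n:K(m)@np.c_[np.array(m["R"]),np.array(m["t"])] for n,m in M.items()}
def proj(n,X):
    q=P[n]@np.append(X,1); return q[:2]/q[2]          # col,row
def tri(a,b):                                          # top (col,row), side (col,row)
    X=cv2.triangulatePoints(P["top"],P["side"],np.array(a,float).reshape(2,1),np.array(b,float).reshape(2,1))[:,0]
    X=X[:3]/X[3]; return X,max(np.linalg.norm(proj("top",X)-a),np.linalg.norm(proj("side",X)-b))
def onz(n,px,z):                                       # pixel (col,row) cut with height z
    m=M[n];R=np.array(m["R"]);c=-R.T@np.array(m["t"])
    v=R.T@np.linalg.inv(K(m))@np.array([px[0],px[1],1.]); return c+v*(z-c[2])/v[2]
def pts(n,d):                                          # depth -> world HxWx3
    m=M[n];v,u=np.mgrid[:384,:512];R=np.array(m["R"])
    c=np.stack([(u-m["cx"])/m["fx"]*d,(v-m["cy"])/m["fy"]*d,d],-1); return (c-np.array(m["t"]))@R
E
python3 - <<'E'
from h import *
D={}
for n in("top","side"):
    p,d=r.grab_frame(n); np.save(f"pics/{n}1d.npy",d); np.save(f"pics/{n}1.npy",p); D[n]=d
Q=["tin_1_mid","bed_lip","keeper_mid","tab_a","hinge_a","stock_round","round_1"]
for q in Q:
    L={n:[(np.array(o["location"][::-1],float),round(o["confidence"],2)) for o in r.place_of(q,n) if o["confidence"]>.3] for n in("top","side")}
    print(q)
    for a,ca in L["top"]:
        best=sorted([(tri(a,b)[1],b,cb) for b,cb in L["side"]],key=lambda t:t[0])[:2]
        print("  top",a.round(1),ca,[(e.__round__(1),b.round(1),cb,tri(a,b)[0].round(0)) for e,b,cb in best if e<6])
E
```

```text
tin_1_mid
  top [228.8 214. ] 0.65 [(np.float64(2.0), array([219.7, 189.8]), 0.98, array([466., 101.,  18.]))]
bed_lip
  top [331.2 193.9] 0.73 [(np.float64(0.9), array([275.3, 270.8]), 0.93, array([ 516., -238.,   13.]))]
  top [193.5 210.2] 0.58 []
keeper_mid
tab_a
  top [226.3 190.8] 0.9 [(np.float64(1.6), array([239.7, 168.5]), 0.58, array([535., 103.,  84.]))]
  top [146.6 194.3] 0.85 [(np.float64(0.9), array([212.8, 129.5]), 0.9, array([530., 361.,  53.]))]
  top [185.3 191.7] 0.6 [(np.float64(0.5), array([223.3, 148.4]), 0.79, array([531., 237.,  63.])), (np.float64(5.9), array([212.8, 129.5]), 0.9, array([506., 221., 158.]))]
hinge_a
  top [223.2 149. ] 0.97 [(np.float64(0.8), array([275.3, 163.8]), 0.81, array([667., 115.,  54.]))]
  top [185.  156.9] 0.65 [(np.float64(4.0), array([262.3, 143.3]), 0.88, array([660., 236.,  48.])), (np.float64(5.2), array([244.7, 122.3]), 0.72, array([610., 221., 160.]))]
  top [150.2 157.1] 0.65 [(np.float64(0.2), array([244.7, 122.3]), 0.72, array([646., 347.,  65.]))]
stock_round
  top [325.9 128.3] 0.74 []
round_1
  top [350.8 213.7] 0.9 [(np.float64(0.7), array([261.6, 302.8]), 0.74, array([ 449., -305.,   -4.]))]
  top [227.3 191.1] 0.74 [(np.float64(5.0), array([261.6, 302.8]), 0.74, array([ 652.,  171., -881.]))]
  top [310.3 226.7] 0.54 [(np.float64(1.6), array([233.2, 261.7]), 0.85, array([ 417., -167.,    9.]))]
  top [191.2 212.4] 0.44 []
```

```bash
python3 - <<'E'
from h import *
for n in("top","side"):
    d=np.load(f"pics/{n}1d.npy");W=pts(n,d);p=np.load(f"pics/{n}1.npy")
    ok=d>0
    z0=W[(ok)&(W[...,0]>250)&(W[...,0]<450)&(abs(W[...,1])<350)][:,2]
    print(n,"counter z",np.median(z0))
    # flat things with z 20..45 in the counter zone
    m=ok&(W[...,2]>18)&(W[...,2]<50)&(W[...,0]>280)&(W[...,0]<525)&(abs(W[...,1])<450)
    k,l,st,c=cv2.connectedComponentsWithStats(m.astype(np.uint8))
    for i in range(1,k):
        if st[i,4]<60: continue
        q=W[l==i]; top=q[q[:,2]>np.percentile(q[:,2],60)-4]
        rc=cv2.minAreaRect(top[:,:2].astype(np.float32))
        print(" blob",st[i],"z",np.percentile(q[:,2],[50,90]).round(0),"rect",np.round(rc[0],0),np.round(rc[1],0),round(rc[2],1),"rgb",np.median(p[l==i],0))
    # bed plane
    m=ok&(W[...,0]>520)&(W[...,0]<680)&(W[...,1]<-90)&(W[...,1]>-410)&(W[...,2]>15)&(W[...,2]<90)
    q=W[m]
    best=None;rng=np.random.default_rng(0)
    for _ in range(500):
        a=q[rng.choice(len(q),3,False)];nn=np.cross(a[1]-a[0],a[2]-a[0]);nn/=np.linalg.norm(nn)+1e-9
        e=abs((q-a[0])@nn); c=(e<3).sum()
        if best is None or c>best[0]: best=(c,e<3)
    i=q[best[1]];c=i.mean(0);nn=np.linalg.svd(i-c)[2][2];nn*=np.sign(nn[2])
    print(" bed n",len(i),c.round(1),nn.round(3),"tilt",np.degrees(np.arccos(nn[2])).round(1),"yaw upslope",np.degrees(np.arctan2(-nn[1],-nn[0])).round(1))
    rc=cv2.minAreaRect(i[:,:2].astype(np.float32));print(" bed rect",rc)
def up(n,x0,y0,x1,y1,s):
    p=np.load(f"pics/{n}1.npy")[y0:y1,x0:x1,::-1]; return cv2.resize(p,None,fx=s,fy=s,interpolation=cv2.INTER_CUBIC)
cv2.imwrite("pics/c1.png",up("top",125,140,405,240,2.8))
cv2.imwrite("pics/c2.png",up("side",180,100,370,330,2.6))
E
```

```text
top counter z 0.1132322144025844
 blob [278 191 101  14 487] z [25. 35.] rect [ 523. -222.] [ 37. 330.] 6.2 rgb [87. 85. 82.]
 blob [183 200  19  29 422] z [30. 33.] rect [461. 222.] [48. 90.] 79.7 rgb [125. 123. 119.]
 blob [221 200  17  29 413] z [30. 33.] rect [459. 101.] [90. 48.] 3.3 rgb [136. 136. 132.]
 blob [340 204  23  22 382] z [40. 43.] rect [ 447. -297.] [66. 66.] 42.4 rgb [132. 129. 125.]
 blob [130 209  32  27 436] z [30. 33.] rect [440. 373.] [90. 49.] 56.9 rgb [135. 126.  33.]
 blob [297 215  22  21 369] z [40. 43.] rect [ 418. -154.] [66. 64.] 88.7 rgb [137. 139. 137.]
 blob [175 248  29  17 438] z [30. 33.] rect [326. 233.] [91. 48.] 85.6 rgb [70. 33. 90.]
 blob [132 250  31  22 401] z [30. 33.] rect [305. 367.] [91. 49.] 52.9 rgb [63. 28. 84.]
 bed n 2813 [ 580.2 -249.5   40.5] [-0.349 -0.036  0.936] tilt 20.6 yaw upslope 5.9
 bed rect ((581.9025268554688, -243.50198364257812), (130.44210815429688, 314.9064636230469), 5.357697486877441)
side counter z 1.308069677446395
 blob [177 130  21  21 278] z [31. 34.] rect [440. 368.] [97. 51.] 59.1 rgb [135. 117.   5.]
 blob [142 139  20  21 265] z [31. 34.] rect [307. 364.] [96. 50.] 56.2 rgb [67. 29. 88.]
 blob [192 158  29  15 346] z [31. 34.] rect [462. 220.] [54. 90.] 79.0 rgb [100.  99.  96.]
 blob [156 161  19  23 320] z [31. 34.] rect [327. 231.] [98. 48.] 85.8 rgb [69. 30. 90.]
 blob [200 179  33  20 403] z [31. 34.] rect [459.  99.] [90. 55.] 2.2 rgb [99. 98. 95.]
 blob [243 214  65 104 595] z [26. 37.] rect [ 524. -227.] [ 37. 339.] 6.2 rgb [104. 103.  99.]
 blob [218 241  26  26 532] z [41. 43.] rect [ 419. -155.] [69. 67.] 54.0 rgb [107. 105. 101.]
 blob [248 279  28  30 652] z [41. 43.] rect [ 448. -297.] [68. 68.] 87.9 rgb [108. 106. 103.]
 bed n 4429 [ 584.5 -256.6   42.9] [-0.343 -0.036  0.938] tilt 20.2 yaw upslope 6.0
 bed rect ((587.5137329101562, -248.29641723632812), (134.20941162109375, 318.2828369140625), 2.6490719318389893)
```

View pics/c1.png

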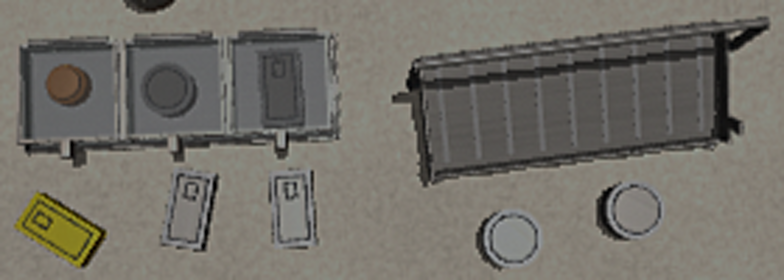

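View pics/c2.png

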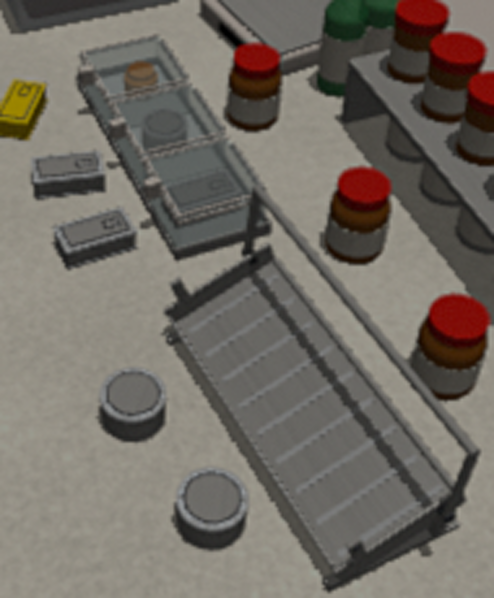

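Crops confirm it: the plain tinplate tins are at top (192,215) and (230,213), about x 460, y 221 and y 100. A third oblong tin is inside the right-hand box (226,170). The keeper is parked open behind the bed. Next I'll fit the boxes, the rack frame and the bar.

```bash
python3 - <<'E'
from h import *
yaw=np.radians(6);t=np.radians(20)
Rk=Ro.from_euler("ZY",[yaw,-t]).as_matrix()   # cols: x up slope, y, z
print(Rk.round(3))
O=np.array([517,-243,18.])
for n in("top","side"):
    W=pts(n,np.load(f"pics/{n}1d.npy"));d=np.load(f"pics/{n}1d.npy")
    q=(W[d>0]-O)@Rk
    b=q[(abs(q[:,1])<130)&(q[:,0]>30)&(q[:,0]<120)&(abs(q[:,2])<15)]
    print(n,"bed z",np.percentile(b[:,2],[10,50,90]).round(1),"slope y",np.polyfit(b[:,1],b[:,2],1).round(4),"slope x",np.polyfit(b[:,0],b[:,2],1).round(3))
    l=q[(abs(q[:,1])<140)&(abs(q[:,0])<25)&(q[:,2]>12)&(q[:,2]<25)]
    print("lip pts",len(l),l.mean(0).round(1) if len(l) else 0,"x by y",np.polyfit(l[:,1],l[:,0],1).round(3),np.percentile(l[:,0],[5,95]).round(0))
    for sg in(1,-1):
        c=q[(sg*q[:,1]>140)&(sg*q[:,1]<215)&(q[:,0]>20)&(q[:,0]<80)&(q[:,2]>20)&(q[:,2]<38)]
        if len(c): print(" cheek",sg,len(c),np.percentile(c[:,1],[5,50,95]).round(0),c[:,2].mean().round(0))
    k=q[(abs(q[:,1])<150)&(q[:,0]>20)&(q[:,0]<220)&(q[:,2]>50)&(q[:,2]<130)]
    print(" keeper",len(k),np.median(k,0).round(1),np.percentile(k,[5,95],0).round(0).tolist())
    # boxes
    m=(d>0)&(W[...,0]>500)&(W[...,0]<690)&(W[...,1]>30)&(W[...,1]<430)&(W[...,2]>52)
    B=W[m];print(" boxes z>52",len(B),np.percentile(B,[1,50,99],0).round(0).tolist())
    T=W[m&(W[...,2]>66)&(W[...,0]<560)]
    for y0 in(60,170,300):
        s=T[(T[:,1]>y0)&(T[:,1]<y0+110)]
        if len(s):print("  tab",len(s),s.mean(0).round(0),np.percentile(s,[5,95],0).round(0).tolist())
    for c in((226,170),(186,172),(150,172)):
        if n=="top": print("  depth at box",c,W[c[1],c[0]].round(0))
p=np.load("pics/top1.npy")[135:200,125:255,::-1]
cv2.imwrite("pics/c3.png",cv2.resize(p,None,fx=6,fy=6,interpolation=cv2.INTER_CUBIC))
E
```

```text
[[ 0.935 -0.105 -0.34 ]
 [ 0.098  0.995 -0.036]
 [ 0.342  0.     0.94 ]]
top bed z [-3.2 -0.4  2.4] slope y [-3.00e-04 -3.49e-01] slope x [ 0.003 -0.586]
lip pts 127 [-0.8  1.  16.9] x by y [ 0.003 -0.775] [-3.  1.]
 cheek 1 26 [181. 184. 185.] 29.0
 cheek -1 39 [-166. -163. -161.] 28.0
 keeper 351 [148.9   1.1 110. ] [[144.0, -132.0, 106.0], [153.0, 135.0, 113.0]]
 boxes z>52 4251 [[530.0, 54.0, 56.0], [598.0, 231.0, 62.0], [660.0, 407.0, 76.0]]
  tab 34 [538. 107.  73.] [[527.0, 78.0, 66.0], [551.0, 118.0, 78.0]]
  tab 37 [537. 228.  74.] [[523.0, 185.0, 66.0], [552.0, 253.0, 80.0]]
  tab 48 [535. 355.  72.] [[520.0, 336.0, 66.0], [557.0, 391.0, 78.0]]
  depth at box (226, 170) [598. 106.  66.]
  depth at box (186, 172) [595. 234.  64.]
  depth at box (150, 172) [598. 349.  61.]
side bed z [-1.8  0.6  3.1] slope y [-0.0007  0.6214] slope x [0.002 0.456]
lip pts 155 [-0.6 -9.6 18.1] x by y [ 0.004 -0.527] [-2.  1.]
 cheek 1 66 [178. 181. 183.] 27.0
 cheek -1 70 [-169. -167. -164.] 29.0
 keeper 437 [148.1 -20.5 110.8] [[144.0, -137.0, 107.0], [153.0, 131.0, 114.0]]
 boxes z>52 2629 [[526.0, 50.0, 55.0], [596.0, 207.0, 64.0], [660.0, 405.0, 77.0]]
  tab 49 [539. 109.  72.] [[526.0, 75.0, 66.0], [554.0, 150.0, 80.0]]
  tab 54 [539. 227.  71.] [[525.0, 184.0, 66.0], [559.0, 269.0, 79.0]]
  tab 50 [539. 350.  71.] [[522.0, 323.0, 66.0], [557.0, 394.0, 78.0]]
```

View pics/c3.png

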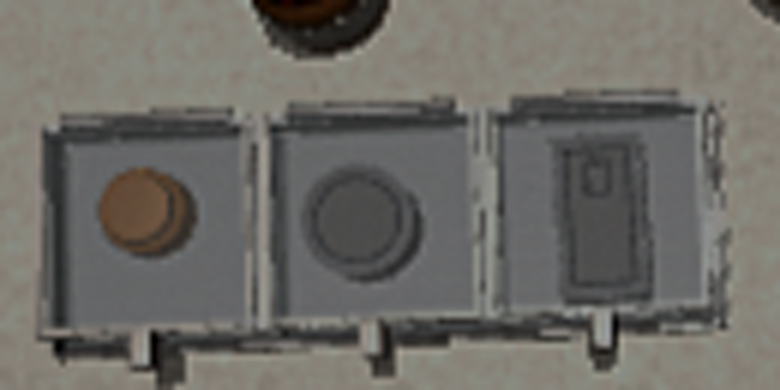

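```bash
python3 - <<'E'
from h import *
f=lambda c:(125+(c[0]+.5)/6-.5,135+(c[1]+.5)/6-.5)
for nm,c,z in[("tabL",(143,340),77),("tabM",(373,330),77),("tabR",(603,322),77),("tin4",(605,220),39),("tin4 far",(600,140),39),("tin4 near",(610,302),39),
  ("back L",(150,112),62),("back M",(372,105),62),("back R",(595,96),62),("front walls L",(140,333),58),("front M",(373,325),58),("front R",(600,315),58),("inner l",(500,210),58),("inner r",(702,205),58)]:
    print(nm,onz("top",f(c),z).round(0))
L=r.place_of("tin_4_mid","side"); print([(np.round(o["location"],0),round(o["confidence"],2)) for o in L])
print(proj("side",[598,107,24]),proj("side",[531,103,77]),proj("side",[659,115,58]))
p=np.load("pics/side1.npy")[140:205,190:290,::-1]
cv2.imwrite("pics/c4.png",cv2.resize(p,None,fx=7,fy=7,interpolation=cv2.INTER_CUBIC))
E
```

```text
tabL [535. 349.  77.]
tabM [537. 229.  77.]
tabR [539. 108.  77.]
tin4 [599. 110.  39.]
tin4 far [643. 112.  39.]
tin4 near [554. 108.  39.]
back L [659. 350.  62.]
back M [660. 232.  62.]
back R [662. 112.  62.]
front walls L [540. 356.  58.]
front M [542. 233.  58.]
front R [544. 112.  58.]
inner l [602. 164.  58.]
inner r [603.  56.  58.]
[]
[256.78043167 177.20566411] [237.46701558 170.48744249] [273.79826639 163.33658423]
```

View pics/c4.png

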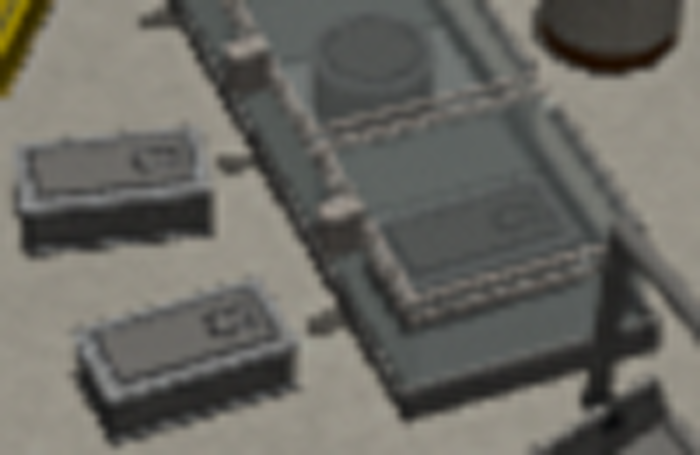

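Tab R is at about (538,108, top 77) and its hinge at (662,110,58). Tin 4 is at about (599,110), yaw about 2°, with about 30 mm free each side. The rack lip origin is at (516,-234,18), yaw 6°. The keeper bar centre in the rack frame is at (147,106), about 1.68 rad open. Candidates were listed above; I'm choosing the plain tinplate tins and the right-hand box. Moving to the tab now.

move_arm(
  increments=[
    {"rz": -5.57, "gripper": -0.1},
    {"rz": -5.57},
    {"rz": -5.57},
    {"tx": -2.55, "ty": -3.48},
    {"tx": -2.55, "ty": -3.48},
    {"tx": -2.55, "ty": -3.48},
    {"tx": -2.55, "ty": -3.48},
    {"tx": -2.55, "ty": -3.48},
    {"tx": -2.55, "ty": -3.48},
    {"tx": -2.55, "ty": -3.48},
    {"tx": -2.55, "ty": -3.48},
    {"tx": -2.55, "ty": -3.48},
  ],
)

```text
invalid input
```

move_arm(
  increments=[
    {"tx": -2.55, "ty": -3.48},
    {"tx": -2.55, "ty": -3.48},
    {"tx": -2.55, "ty": -3.48},
    {"tx": -2.55, "ty": -3.48},
    {"tx": -2.55, "ty": -3.48},
    {"tz": 4},
    {"tz": 4},
    {"tz": 2},
  ],
)

```text
invalid input
```

move_arm(
  increments=[
    {"tx": 0, "ty": 0, "tz": 0, "rx": 0, "ry": 0, "rz": -5.57, "gripper": -0.1},
    {"tx": 0, "ty": 0, "tz": 0, "rx": 0, "ry": 0, "rz": -5.57, "gripper": -0.1},
    {"tx": 0, "ty": 0, "tz": 0, "rx": 0, "ry": 0, "rz": -5.57, "gripper": -0.1},
  ],
  squeeze=40,
)

```text
clock: 1.25
eef_pos: [169.0, 601.7, 231.3]
tcp_rot: [-3.142, 0.0, -3.12]
contact_force: [-0.8, -0.2, 0.4]
opening: 0.515
```

move_arm(
  increments=[
    {"tx": -2.55, "ty": -3.48, "gripper": -0.1},
    {"tx": -2.55, "ty": -3.48, "gripper": -0.1},
    {"tx": -2.55, "ty": -3.48, "gripper": -0.1},
    {"tx": -2.55, "ty": -3.48, "gripper": -0.1},
    {"tx": -2.55, "ty": -3.48, "gripper": -0.1},
    {"tx": -2.55, "ty": -3.48, "gripper": -0.1},
    {"tx": -2.55, "ty": -3.48, "gripper": -0.1},
    {"tx": -2.55, "ty": -3.48, "gripper": -0.1},
    {"tx": -2.55, "ty": -3.48, "gripper": -0.1},
    {"tx": -2.55, "ty": -3.48, "gripper": -0.1},
    {"tx": -2.55, "ty": -3.48, "gripper": -0.1},
    {"tx": -2.55, "ty": -3.48, "gripper": -0.1},
  ],
  squeeze=40,
)

```text
invalid input
```

move_arm(
  increments=[
    {"tx": -2.55, "ty": -3.48, "tz": 0, "rx": 0, "ry": 0, "rz": 0, "gripper": -0.1},
    {"tx": -2.55, "ty": -3.48, "tz": 0, "rx": 0, "ry": 0, "rz": 0, "gripper": -0.1},
    {"tx": -2.55, "ty": -3.48, "tz": 0, "rx": 0, "ry": 0, "rz": 0, "gripper": -0.1},
    {"tx": -2.55, "ty": -3.48, "tz": 0, "rx": 0, "ry": 0, "rz": 0, "gripper": -0.1},
    {"tx": -2.55, "ty": -3.48, "tz": 0, "rx": 0, "ry": 0, "rz": 0, "gripper": -0.1},
    {"tx": -2.55, "ty": -3.48, "tz": 0, "rx": 0, "ry": 0, "rz": 0, "gripper": -0.1},
    {"tx": -2.55, "ty": -3.48, "tz": 0, "rx": 0, "ry": 0, "rz": 0, "gripper": -0.1},
    {"tx": -2.55, "ty": -3.48, "tz": 0, "rx": 0, "ry": 0, "rz": 0, "gripper": -0.1},
    {"tx": -2.55, "ty": -3.48, "tz": 0, "rx": 0, "ry": 0, "rz": 0, "gripper": -0.1},
    {"tx": -2.55, "ty": -3.48, "tz": 0, "rx": 0, "ry": 0, "rz": 0, "gripper": -0.1},
    {"tx": -2.55, "ty": -3.48, "tz": 0, "rx": 0, "ry": 0, "rz": 0, "gripper": -0.1},
    {"tx": -2.55, "ty": -3.48, "tz": 0, "rx": 0, "ry": 0, "rz": 0, "gripper": -0.1},
  ],
)

```text
clock: 2.45
eef_pos: [483.3, 188.1, 231.6]
tcp_rot: [3.141, 0.001, -3.124]
contact_force: [0.6, -0.2, 0.4]
opening: 0.449
```

move_arm(
  increments=[
    {"tx": -2.55, "ty": -3.48, "tz": 0, "rx": 0, "ry": 0, "rz": 0, "gripper": -0.1},
    {"tx": -2.55, "ty": -3.48, "tz": 0, "rx": 0, "ry": 0, "rz": 0, "gripper": -0.1},
    {"tx": 0, "ty": 0, "tz": 4, "rx": 0, "ry": 0, "rz": 0, "gripper": -0.1},
    {"tx": 0, "ty": 0, "tz": 4, "rx": 0, "ry": 0, "rz": 0, "gripper": -0.1},
    {"tx": 0, "ty": 0, "tz": 2, "rx": 0, "ry": 0, "rz": 0, "gripper": -0.1},
  ],
)

```text
clock: 2.95
eef_pos: [533.2, 120.0, 128.4]
tcp_rot: [-3.141, -0.003, -3.125]
contact_force: [-0.7, 1.1, 1.2]
opening: 0.452
```

move_arm(
  increments=[
    {"tx": -0.2, "ty": -1.25, "tz": 2, "rx": 0, "ry": 0, "rz": 0, "gripper": -0.1},
    {"tx": 0, "ty": 0, "tz": 2, "rx": 0, "ry": 0, "rz": 0, "gripper": -0.1},
    {"tx": 0, "ty": 0, "tz": 2, "rx": 0, "ry": 0, "rz": 0, "gripper": -0.1},
    {"tx": 0, "ty": 0, "tz": 1.5, "rx": 0, "ry": 0, "rz": 0, "gripper": -0.1},
    {"tx": 0, "ty": 0, "tz": 0, "rx": 0, "ry": 0, "rz": 0, "gripper": -0.1},
  ],
)

```text
clock: 3.45
eef_pos: [535.5, 108.3, 55.2]
tcp_rot: [-3.141, -0.003, -3.124]
contact_force: [-1.8, -0.4, -0.3]
opening: 0.454
```

```bash
python3 - <<'E'
from h import *
s=r.sense();print(s["eef_pos"],s["contact_force"],s["qpos"].round(2))
a,_=r.grab_frame("top");b,_=r.grab_frame("side")
c=np.hstack([cv2.resize(a[140:240,175:255,::-1],(400,500),interpolation=cv2.INTER_CUBIC),cv2.resize(b[120:220,200:280,::-1],(400,500),interpolation=cv2.INTER_CUBIC)])
cv2.imwrite("pics/d1.png",c)
E
```

```text
[535.52150811 108.32916515  55.2123482 ] [-1.843608   -0.43651485 -0.34437369] [ 0.2   0.47  1.93  0.    0.75 -1.39]
```

View pics/d1.png

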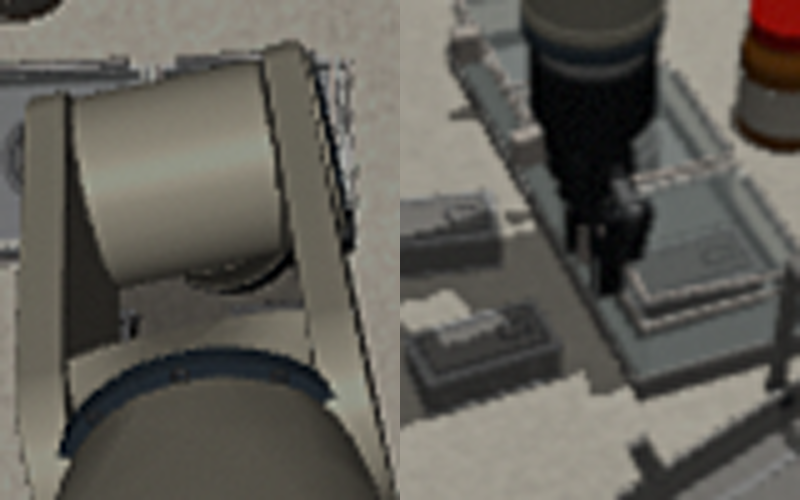

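The side view shows the fingers straddling the tab of the right-hand box (around (610,240) in the crop). Closing on it.

move_arm(
  increments=[
    {"tx": 0, "ty": 0, "tz": 0, "rx": 0, "ry": 0, "rz": 0, "gripper": -1},
    {"tx": 0, "ty": 0, "tz": 0, "rx": 0, "ry": 0, "rz": 0, "gripper": -1},
    {"tx": 0, "ty": 0, "tz": 0, "rx": 0, "ry": 0, "rz": 0, "gripper": -1},
    {"tx": 0, "ty": 0, "tz": 0, "rx": 0, "ry": 0, "rz": 0, "gripper": -1},
    {"tx": 0, "ty": 0, "tz": 0, "rx": 0, "ry": 0, "rz": 0, "gripper": -1},
  ],
  squeeze=40,
)

```text
clock: 4.05
eef_pos: [535.6, 108.9, 56.2]
tcp_rot: [3.141, -0.002, -3.124]
contact_force: [-4.5, 4.2, 0.5]
opening: 0.132
```

move_arm(
  increments=[
    {"tx": -0.02, "ty": 0, "tz": -0.88, "rx": 0, "ry": 4, "rz": 0, "gripper": -1},
    {"tx": -0.02, "ty": 0, "tz": -0.88, "rx": 0, "ry": 4, "rz": 0, "gripper": -1},
    {"tx": -0.02, "ty": 0, "tz": -0.88, "rx": 0, "ry": 4, "rz": 0, "gripper": -1},
    {"tx": -0.02, "ty": 0, "tz": -0.88, "rx": 0, "ry": 4, "rz": 0, "gripper": -1},
    {"tx": -0.02, "ty": 0, "tz": -0.88, "rx": 0, "ry": 4, "rz": 0, "gripper": -1},
    {"tx": -0.02, "ty": 0, "tz": -0.88, "rx": 0, "ry": 4, "rz": 0, "gripper": -1},
  ],
)

```text
clock: 4.65
eef_pos: [546.4, 109.3, 108.1]
tcp_rot: [3.141, -0.423, -3.123]
contact_force: [-2.1, 3.6, -4.2]
opening: 0.135
```

```bash
python3 -c "
from h import *
s=r.sense();print(s['eef_pos'],s['contact_force'],s['opening'],s['qpos'].round(2),s['tcp_rot'])"
```

```text
[546.36441409 109.28788662 108.13952991] [-2.11595117  3.56097111 -4.20437737] 0.1350695115287623 [ 0.16  0.62  1.58  0.06  1.37 -1.45] [ 3.14063829 -0.42333159 -3.12326669]
```

move_arm(
  increments=[
    {"tx": -0.02, "ty": 0, "tz": -0.88, "rx": 0, "ry": 4, "rz": 0, "gripper": -1},
    {"tx": -0.02, "ty": 0, "tz": -0.88, "rx": 0, "ry": 4, "rz": 0, "gripper": -1},
    {"tx": -0.02, "ty": 0, "tz": -0.88, "rx": 0, "ry": 4, "rz": 0, "gripper": -1},
    {"tx": -0.02, "ty": 0, "tz": -0.88, "rx": 0, "ry": 4, "rz": 0, "gripper": -1},
    {"tx": -0.02, "ty": 0, "tz": -0.88, "rx": 0, "ry": 4, "rz": 0, "gripper": -1},
    {"tx": -0.02, "ty": 0, "tz": -0.88, "rx": 0, "ry": 4, "rz": 0, "gripper": -1},
    {"tx": -0.02, "ty": 0, "tz": -0.88, "rx": 0, "ry": 4, "rz": 0, "gripper": -1},
    {"tx": -0.02, "ty": 0, "tz": -0.88, "rx": 0, "ry": 4, "rz": 0, "gripper": -1},
    {"tx": -0.02, "ty": 0, "tz": -0.88, "rx": 0, "ry": 4, "rz": 0, "gripper": -1},
  ],
)

```text
clock: 5.55
eef_pos: [598.8, 110.5, 165.8]
tcp_rot: [3.139, -1.05, -3.121]
contact_force: [-3.8, 5.1, -5.2]
opening: 0.135
```

```bash
python3 -c "
from h import *
s=r.sense();print(s['eef_pos'],s['contact_force'],s['opening'],s['qpos'].round(2),s['tcp_rot'])"
```

```text
[598.78239611 110.47213939 165.83196726] [-3.76412102  5.14610641 -5.1948879 ] 0.13534963878591413 [ 0.13  1.01  1.    0.12  2.18 -1.45] [ 3.13906891 -1.04962336 -3.1213392 ]
```

move_arm(
  increments=[
    {"tx": -0.02, "ty": 0, "tz": -0.88, "rx": 0, "ry": 4, "rz": 0, "gripper": -1},
    {"tx": -0.02, "ty": 0, "tz": -0.88, "rx": 0, "ry": 4, "rz": 0, "gripper": -1},
    {"tx": -0.02, "ty": 0, "tz": -0.88, "rx": 0, "ry": 4, "rz": 0, "gripper": -1},
    {"tx": -0.02, "ty": 0, "tz": -0.88, "rx": 0, "ry": 4, "rz": 0, "gripper": -1},
  ],
)

```text
clock: 5.95
eef_pos: [631.1, 111.1, 178.5]
tcp_rot: [3.138, -1.328, -3.12]
contact_force: [-4.9, 7.0, -6.3]
opening: 0.133
```

move_arm(
  increments=[
    {"tx": 0, "ty": 0, "tz": 0, "rx": 0, "ry": 0, "rz": 0, "gripper": -0.1},
    {"tx": 0, "ty": 0, "tz": 0, "rx": 0, "ry": 0, "rz": 0, "gripper": -0.1},
    {"tx": 0, "ty": 0, "tz": 0, "rx": 0, "ry": 0, "rz": 0, "gripper": -0.1},
    {"tx": 1.5, "ty": 0, "tz": 0, "rx": 0, "ry": 0, "rz": 0, "gripper": -0.1},
    {"tx": 1.5, "ty": 0, "tz": 0, "rx": 0, "ry": 0, "rz": 0, "gripper": -0.1},
    {"tx": 2, "ty": 0, "tz": 0, "rx": 0, "ry": 0, "rz": 0, "gripper": -0.1},
    {"tx": 1, "ty": 0, "tz": 0, "rx": 0, "ry": 0, "rz": 0, "gripper": -0.1},
  ],
)

```text
clock: 6.65
eef_pos: [616.4, 109.9, 241.8]
tcp_rot: [3.14, -1.323, -3.122]
contact_force: [0.5, -0.7, 0.5]
opening: 0.45
```

move_arm(
  increments=[
    {"tx": 0, "ty": 0, "tz": 0, "rx": 0, "ry": -7.6, "rz": 0, "gripper": -1},
    {"tx": 0, "ty": 0, "tz": 0, "rx": 0, "ry": -7.6, "rz": 0, "gripper": -1},
    {"tx": 0, "ty": 0, "tz": 0, "rx": 0, "ry": -7.6, "rz": 0, "gripper": -1},
    {"tx": 0, "ty": 0, "tz": 0, "rx": 0, "ry": -7.6, "rz": 0, "gripper": -1},
    {"tx": 0, "ty": 0, "tz": 0, "rx": 0, "ry": -7.6, "rz": 0, "gripper": -1},
    {"tx": 0, "ty": 0, "tz": 0, "rx": 0, "ry": -7.6, "rz": 0, "gripper": -1},
    {"tx": 0, "ty": 0, "tz": 0, "rx": 0, "ry": -7.6, "rz": 0, "gripper": -1},
    {"tx": 0, "ty": 0, "tz": 0, "rx": 0, "ry": -7.6, "rz": 0, "gripper": -1},
    {"tx": 0, "ty": 0, "tz": 0, "rx": 0, "ry": -7.6, "rz": 0, "gripper": -1},
    {"tx": 0, "ty": 0, "tz": 0, "rx": 0, "ry": -7.6, "rz": 0, "gripper": -1},
  ],
)

```text
clock: 7.65
eef_pos: [616.5, 110.0, 240.3]
tcp_rot: [3.141, 0.008, -3.124]
contact_force: [0.1, -0.3, 0.4]
opening: -0.0
```

move_arm(
  increments=[
    {"tx": 4.5, "ty": 0, "tz": 0, "rx": 0, "ry": 0, "rz": 0, "gripper": -1},
    {"tx": 0, "ty": 0, "tz": 4.5, "rx": 0, "ry": 0, "rz": 0, "gripper": -1},
    {"tx": 0, "ty": 0, "tz": 4.5, "rx": 0, "ry": 0, "rz": 0, "gripper": -1},
    {"tx": 0, "ty": 0, "tz": 3.5, "rx": 0, "ry": 0, "rz": 0, "gripper": -1},
    {"tx": -2, "ty": 0, "tz": 0, "rx": 0, "ry": 0, "rz": 0, "gripper": -1},
    {"tx": -2, "ty": 0, "tz": 0, "rx": 0, "ry": 0, "rz": 0, "gripper": -1},
    {"tx": -1.5, "ty": 0, "tz": 0, "rx": 0, "ry": 0, "rz": 0, "gripper": -1},
    {"tx": -1.5, "ty": 0, "tz": 0, "rx": 0, "ry": 0, "rz": 0, "gripper": -1},
    {"tx": -1.5, "ty": 0, "tz": 0, "rx": 0, "ry": 0, "rz": 0, "gripper": -1},
    {"tx": -1.5, "ty": 0, "tz": 0, "rx": 0, "ry": 0, "rz": 0, "gripper": -1},
  ],
)

```text
clock: 8.65
eef_pos: [671.5, 110.9, 114.2]
tcp_rot: [3.141, 0.0, -3.124]
contact_force: [-1.5, -0.1, -0.1]
opening: 0.001
```

```bash
python3 - <<'E'
from h import *
s=r.sense();print(s["eef_pos"],s["contact_force"],s["qpos"].round(2))
b,d=r.grab_frame("side");cv2.imwrite("pics/d2.png",cv2.resize(b[100:260,180:360,::-1],None,fx=3.5,fy=3.5,interpolation=cv2.INTER_CUBIC))
E
```

```text
[671.50212663 110.92846596 114.1800356 ] [-1.47764145 -0.12746491 -0.09407096] [ 0.16  0.55  1.6   0.    0.99 -1.43]
```

View pics/d2.png

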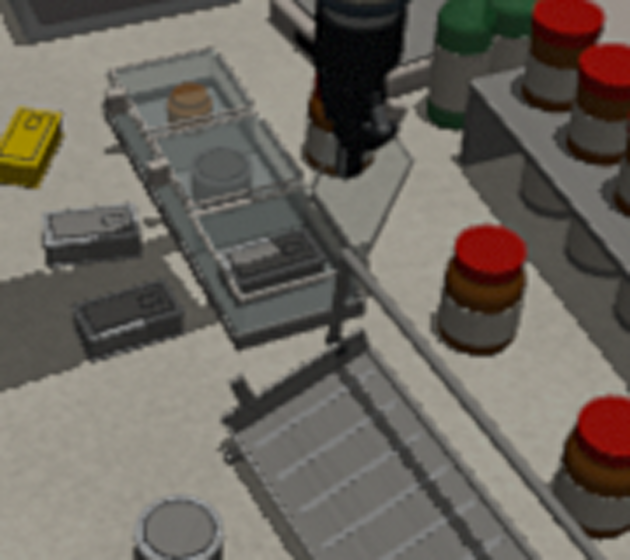

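The lid leans well back past vertical; tin 4 is visible at crop (275,258). Measuring tin 4 and the counter tins with depth.

```bash
cat > tins.py <<'E'
from h import *
def tins(n,x0,x1,y0,y1,za,zb,show=True):
    p,d=r.grab_frame(n);W=pts(n,d)
    m=(d>0)&(W[...,2]>za)&(W[...,2]<zb)&(W[...,0]>x0)&(W[...,0]<x1)&(W[...,1]>y0)&(W[...,1]<y1)
    k,l,st,c=cv2.connectedComponentsWithStats(m.astype(np.uint8))
    for i in range(1,k):
        if st[i,4]<50: continue
        q=W[l==i];rc=cv2.minAreaRect(q[:,:2].astype(np.float32))
        print(n,st[i,:5],"z",np.median(q[:,2]).round(1),"mean",q.mean(0).round(0),"rect",np.round(rc[0],1),np.round(rc[1],0),round(rc[2],1))
if __name__=="__main__":
    print("box");tins("side",545,660,55,165,34,46)
    print("counter");tins("side",400,525,50,270,26,36); tins("top",400,525,50,270,26,36)
E
python3 tins.py
```

```text
box
side [243 165  31  18 312] z 40.3 mean [602. 108.  40.] rect [603. 110.] [90. 56.] 1.5
counter
side [192 158  29  13 287] z 31.0 mean [461. 219.  31.] rect [462. 220.] [54. 90.] 78.1
side [200 179  33  19 341] z 31.4 mean [458.  97.  31.] rect [459.5  99.4] [91. 54.] 3.4
```

move_arm(
  increments=[
    {"tx": 3, "ty": 0, "tz": 0, "rx": 0, "ry": 0, "rz": -0.5, "gripper": 0.46},
    {"tx": 4.1, "ty": 0, "tz": 0, "rx": 0, "ry": 0, "rz": -0.5, "gripper": 0.46},
    {"tx": 0, "ty": 0, "tz": 0, "rx": 0, "ry": 0, "rz": 0, "gripper": 0.46},
    {"tx": 0, "ty": 0, "tz": 0, "rx": 0, "ry": 0, "rz": 0, "gripper": 0.46},
    {"tx": 0, "ty": 0, "tz": 2, "rx": 0, "ry": 0, "rz": 0, "gripper": 0.46},
    {"tx": 0, "ty": 0, "tz": 2, "rx": 0, "ry": 0, "rz": 0, "gripper": 0.46},
  ],
)

```text
clock: 9.45
eef_pos: [602.5, 109.6, 74.0]
tcp_rot: [3.141, 0.004, -3.106]
contact_force: [-0.8, -0.1, -0.7]
opening: 0.731
```

move_arm(
  increments=[
    {"tx": 0.2, "ty": 0.1, "tz": 2, "rx": 0, "ry": 0, "rz": 0, "gripper": 0.46},
    {"tx": 0, "ty": 0, "tz": 2, "rx": 0, "ry": 0, "rz": 0, "gripper": 0.46},
    {"tx": 0, "ty": 0, "tz": 1, "rx": 0, "ry": 0, "rz": 0, "gripper": 0.46},
    {"tx": 0, "ty": 0, "tz": 0.9, "rx": 0, "ry": 0, "rz": 0, "gripper": 0.46},
    {"tx": 0, "ty": 0, "tz": 0, "rx": 0, "ry": 0, "rz": 0, "gripper": 0.46},
  ],
)

```text
clock: 9.95
eef_pos: [598.4, 110.2, 13.4]
tcp_rot: [-3.142, -0.001, -3.106]
contact_force: [-0.5, -0.2, -0.1]
opening: 0.728
```

move_arm(
  increments=[
    {"tx": 0, "ty": 0, "tz": 0, "rx": 0, "ry": 0, "rz": 0, "gripper": -1},
    {"tx": 0, "ty": 0, "tz": 0, "rx": 0, "ry": 0, "rz": 0, "gripper": -1},
    {"tx": 0, "ty": 0, "tz": 0, "rx": 0, "ry": 0, "rz": 0, "gripper": -1},
    {"tx": 0, "ty": 0, "tz": 0, "rx": 0, "ry": 0, "rz": 0, "gripper": -1},
  ],
  squeeze=60,
)

```text
clock: 10.35
eef_pos: [599.2, 110.3, 15.0]
tcp_rot: [3.141, 0.002, -3.106]
contact_force: [-0.7, -0.3, 5.4]
opening: 0.546
```

move_arm(
  increments=[
    {"tx": 0, "ty": 0, "tz": -2, "rx": 0, "ry": 0, "rz": 0, "gripper": -1},
    {"tx": 0, "ty": 0, "tz": -3, "rx": 0, "ry": 0, "rz": 0, "gripper": -1},
    {"tx": 0, "ty": 0, "tz": -4, "rx": 0, "ry": 0, "rz": 0, "gripper": -1},
    {"tx": 2, "ty": 0, "tz": -4, "rx": 0, "ry": 0, "rz": 0, "gripper": -1},
    {"tx": 2, "ty": 0, "tz": -4, "rx": 0, "ry": 0, "rz": 0, "gripper": -1},
  ],
)

```text
clock: 10.85
eef_pos: [557.7, 108.7, 185.2]
tcp_rot: [-3.142, -0.0, -3.106]
contact_force: [0.4, 0.1, -1.6]
opening: 0.55
```

move_arm(
  increments=[
    {"tx": 4.2, "ty": 0, "tz": 0, "rx": 0, "ry": 0, "rz": -4, "gripper": -1},
    {"tx": 4.3, "ty": 0, "tz": 0, "rx": 0, "ry": 0, "rz": 0, "gripper": -1},
    {"tx": 0, "ty": -4.3, "tz": 0, "rx": 0, "ry": 0, "rz": 0, "gripper": -1},
    {"tx": 0, "ty": -4.3, "tz": 0, "rx": 0, "ry": 0, "rz": 0, "gripper": -1},
    {"tx": 0, "ty": -4.3, "tz": 0, "rx": 0, "ry": 0, "rz": 0, "gripper": -1},
    {"tx": 0, "ty": -4.3, "tz": 0, "rx": 0, "ry": 0, "rz": 0, "gripper": -1},
    {"tx": 0, "ty": -4.3, "tz": 0, "rx": 0, "ry": 0, "rz": 0, "gripper": -1},
    {"tx": 0, "ty": -4.3, "tz": 0, "rx": 0, "ry": 0, "rz": 0, "gripper": -1},
    {"tx": 0, "ty": -4.3, "tz": 0, "rx": 0, "ry": 0, "rz": 0, "gripper": -1},
    {"tx": 0, "ty": -4.3, "tz": 0, "rx": 0, "ry": 0, "rz": 0, "gripper": -1},
    {"tx": 0, "ty": -4.3, "tz": 0, "rx": 0, "ry": 0, "rz": 0, "gripper": -1},
    {"tx": 0, "ty": -4.3, "tz": 0, "rx": 0, "ry": 0, "rz": 0, "gripper": -1},
  ],
)

```text
clock: 12.05
eef_pos: [518.4, -326.5, 183.9]
tcp_rot: [3.141, -0.0, -3.037]
contact_force: [0.5, 0.5, -2.1]
opening: 0.549
```

move_arm(
  increments=[
    {"tx": 0, "ty": 0, "tz": 0, "rx": 0, "ry": -6.67, "rz": 0, "gripper": -1},
    {"tx": 0, "ty": 0, "tz": 0, "rx": 0, "ry": -6.67, "rz": 0, "gripper": -1},
    {"tx": 0, "ty": 0, "tz": 0, "rx": 0, "ry": -6.67, "rz": 0, "gripper": -1},
    {"tx": 0, "ty": 0, "tz": 0, "rx": 0, "ry": 0, "rz": 0, "gripper": -1},
  ],
)

```text
clock: 12.45
eef_pos: [515.7, -324.3, 182.7]
tcp_rot: [3.139, 0.349, -3.04]
contact_force: [-1.1, 0.7, -2.5]
opening: 0.548
```

```bash
cat > rk.py <<'E'
from h import *
Rk=Ro.from_euler("ZY",np.radians([6,-20])).as_matrix(); O=np.array([516,-234,18.])
if __name__=="__main__":
    s=r.sense(); T=Ro.from_euler("xyz",s["tcp_rot"]).as_matrix()
    print("rack xyz",((s["eef_pos"]-O)@Rk).round(1),"tool in rack",(Rk.T@T).round(3).tolist(),"q",s["qpos"].round(2),"F",s["contact_force"].round(1),s["opening"].round(3))
E
python3 rk.py
```

```text
Traceback (most recent call last):
  File "rk.py", line 5, in <module>
    print("rack xyz",((s["eef_pos"]-O)@Rk).round(1),"tool in rack",(Rk.T@T).round(3).tolist(),"q",s["qpos"].round(2),"F",s["contact_force"].round(1),s["opening"].round(3))
                                                                                                                                                     ^^^^^^^^^^^^^^^^^^
AttributeError: 'float' object has no attribute 'round'
```

```bash
sed -i 's/s\["opening"\].round(3)/round(s["opening"],3)/' rk.py; python3 rk.py
```

```text
rack xyz [ 47.2 -89.7 158.1] tool in rack [[-1.0, 0.003, 0.0], [0.003, 1.0, 0.002], [-0.0, 0.002, -1.0]] q [-0.7   0.28  1.92  0.38  0.74 -2.63] F [-1.1  0.7 -2.5] 0.548
```

move_arm(
  increments=[
    {"tx": -0.3, "ty": -0.5, "tz": 3, "rx": 0, "ry": 0, "rz": 0, "gripper": -1},
    {"tx": 0, "ty": 0, "tz": 3, "rx": 0, "ry": 0, "rz": 0, "gripper": -1},
    {"tx": 0, "ty": 0, "tz": 3, "rx": 0, "ry": 0, "rz": 0, "gripper": -1},
    {"tx": 0, "ty": 0, "tz": 3, "rx": 0, "ry": 0, "rz": 0, "gripper": -1},
    {"tx": 0, "ty": 0, "tz": 1.5, "rx": 0, "ry": 0, "rz": 0, "gripper": -1},
    {"tx": 0, "ty": 0, "tz": 0.9, "rx": 0, "ry": 0, "rz": 0, "gripper": -1},
    {"tx": 0, "ty": 0, "tz": 0, "rx": 0, "ry": 0, "rz": 0, "gripper": -1},
    {"tx": 0, "ty": 0, "tz": 0, "rx": 0, "ry": 0, "rz": 0, "gripper": -1},
  ],
)

```text
clock: 13.25
eef_pos: [571.5, -324.6, 50.7]
tcp_rot: [-3.141, 0.35, -3.036]
contact_force: [-0.4, -0.4, -2.2]
opening: 0.547
```

```bash
python3 rk.py; python3 - <<'E'
from h import *
b,d=r.grab_frame("side");cv2.imwrite("pics/d3.png",cv2.resize(b[180:340,200:380,::-1],None,fx=3.5,fy=3.5,interpolation=cv2.INTER_CUBIC))
E
```

```text
rack xyz [ 54.2 -95.9  15. ] tool in rack [[-1.0, -0.001, 0.001], [-0.001, 1.0, -0.0], [-0.001, -0.0, -1.0]] q [-0.64  0.53  1.9   0.5   0.5  -2.73] F [-0.4 -0.4 -2.2] 0.547
```

View pics/d3.png

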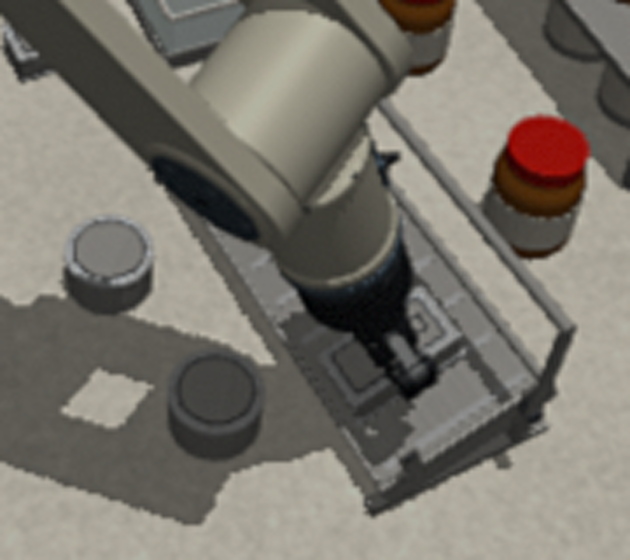

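The tin is over the bed near its right end, parallel to the slope with its lower end inside the lip. Lowering the last few millimetres.

move_arm(
  increments=[
    {"tx": 0.3, "ty": 0, "tz": 0.4, "rx": 0, "ry": 0, "rz": 0, "gripper": -1},
    {"tx": 0, "ty": 0, "tz": 0.2, "rx": 0, "ry": 0, "rz": 0, "gripper": -1},
    {"tx": 0, "ty": 0, "tz": 0, "rx": 0, "ry": 0, "rz": 0, "gripper": -1},
  ],
)

```text
clock: 13.6
eef_pos: [570.1, -324.4, 43.1]
tcp_rot: [3.141, 0.349, -3.037]
contact_force: [0.4, 1.0, -1.6]
opening: 0.547
```

```bash
python3 rk.py
```

```text
rack xyz [ 50.3 -95.6   8.4] tool in rack [[-1.0, -0.0, 0.0], [-0.0, 1.0, 0.0], [-0.0, 0.0, -1.0]] q [-0.64  0.54  1.9   0.51  0.49 -2.75] F [ 0.4  1.  -1.6] 0.547
```

move_arm(
  increments=[
    {"tx": 0, "ty": 0, "tz": 0, "rx": 0, "ry": 0, "rz": 0, "gripper": 0.5},
    {"tx": 0, "ty": 0, "tz": 0, "rx": 0, "ry": 0, "rz": 0, "gripper": 0.5},
    {"tx": 0, "ty": 0, "tz": 0, "rx": 0, "ry": 0, "rz": 0, "gripper": 0.5},
    {"tx": 0, "ty": 0, "tz": 0, "rx": 0, "ry": 0, "rz": 0, "gripper": 0.5},
    {"tx": 0, "ty": 0, "tz": -2, "rx": 0, "ry": 0, "rz": 0, "gripper": 0.5},
    {"tx": 0, "ty": 0, "tz": -3, "rx": 0, "ry": 0, "rz": 0, "gripper": 0.5},
    {"tx": 0, "ty": 0, "tz": -5, "rx": 0, "ry": 0, "rz": 0, "gripper": 0.5},
    {"tx": 0, "ty": 0, "tz": -5, "rx": 0, "ry": 0, "rz": 0, "gripper": 0.5},
    {"tx": 0, "ty": 0, "tz": 0, "rx": 0, "ry": 6.67, "rz": 0, "gripper": 0.5},
    {"tx": 0, "ty": 0, "tz": 0, "rx": 0, "ry": 6.67, "rz": 0, "gripper": 0.5},
    {"tx": 0, "ty": 0, "tz": 0, "rx": 0, "ry": 6.67, "rz": 0, "gripper": 0.5},
  ],
)

```text
clock: 14.7
eef_pos: [519.3, -330.8, 186.0]
tcp_rot: [-3.138, -0.003, -3.038]
contact_force: [0.5, -0.1, -1.0]
opening: 0.749
```

```bash
cat > rackpts.py <<'E'
from rk import *
def show():
    for n in("top","side"):
        p,d=r.grab_frame(n);W=(pts(n,d)-O)@Rk
        m=(d>0)&(W[...,0]>-5)&(W[...,0]<130)&(abs(W[...,1])<165)&(W[...,2]>24)&(W[...,2]<40)
        k,l,st,c=cv2.connectedComponentsWithStats(m.astype(np.uint8))
        for i in range(1,k):
            if st[i,4]<60: continue
            q=W[l==i];rc=cv2.minAreaRect(q[:,:2].astype(np.float32))
            print(n,st[i],"z",np.median(q[:,2]).round(1),"rect",np.round(rc[0],1),np.round(rc[1],0),round(rc[2],1),"x",np.percentile(q[:,0],[2,98]).round(0))
if __name__=="__main__": show()
E
python3 rk.py; python3 rackpts.py; python3 tins.py
```

```text
rack xyz [ 51.  -96.6 160.2] tool in rack [[-0.939, 0.0, -0.345], [0.001, 1.0, -0.003], [0.345, -0.004, -0.939]] q [-0.57  0.38  1.7  -0.    1.06 -2.24] F [ 0.5 -0.1 -1. ] 0.749
top [353 165  16  29 320] z 29.8 rect [ 46.  -95.5] [50. 91.] 89.6 x [ 5. 90.]
side [288 265  41  35 699] z 30.9 rect [ 46.6 -95.9] [90. 51.] 1.8 x [ 4. 90.]
box
counter
side [192 158  29  14 289] z 31.4 mean [460. 218.  31.] rect [462.1 220.6] [56. 89.] 80.3
side [200 179  33  19 337] z 31.1 mean [459.  98.  31.] rect [459.3  98.9] [91. 53.] 2.6
top [183 200  19  29 399] z 30.5 mean [461. 222.  30.] rect [461.2 222.3] [48. 90.] 79.2
top [221 200  17  29 395] z 30.3 mean [458. 101.  30.] rect [458.7 101.2] [90. 48.] 2.8
```

Tin 4 sits at rack (46, -95.5), lying flat. The counter tins haven't moved. Next is tin A at (459,100.5), yaw 2.8°.

move_arm(
  increments=[
    {"tx": 3.9, "ty": 0, "tz": 0, "rx": 0, "ry": 0, "rz": 3.1, "gripper": 0.55},
    {"tx": 0, "ty": 4.34, "tz": 0, "rx": 0, "ry": 0, "rz": 0, "gripper": 0.55},
    {"tx": 0, "ty": 4.34, "tz": 0, "rx": 0, "ry": 0, "rz": 0, "gripper": 0.55},
    {"tx": 0, "ty": 4.34, "tz": 0, "rx": 0, "ry": 0, "rz": 0, "gripper": 0.55},
    {"tx": 0, "ty": 4.34, "tz": 0, "rx": 0, "ry": 0, "rz": 0, "gripper": 0.55},
    {"tx": 0, "ty": 4.34, "tz": 0, "rx": 0, "ry": 0, "rz": 0, "gripper": 0.55},
    {"tx": 0, "ty": 4.34, "tz": 0, "rx": 0, "ry": 0, "rz": 0, "gripper": 0.55},
    {"tx": 0, "ty": 4.34, "tz": 0, "rx": 0, "ry": 0, "rz": 0, "gripper": 0.55},
    {"tx": 0, "ty": 4.34, "tz": 0, "rx": 0, "ry": 0, "rz": 0, "gripper": 0.55},
    {"tx": 0, "ty": 4.34, "tz": 0, "rx": 0, "ry": 0, "rz": 0, "gripper": 0.55},
    {"tx": 0, "ty": 4.34, "tz": 0, "rx": 0, "ry": 0, "rz": 0, "gripper": 0.55},
  ],
)

```text
clock: 16.05
eef_pos: [457.2, 100.6, 183.9]
tcp_rot: [3.14, 0.001, -3.092]
contact_force: [1.4, 0.1, 0.5]
opening: 0.776
```

move_arm(
  increments=[
    {"tx": 0, "ty": 0, "tz": 4, "rx": 0, "ry": 0, "rz": 0, "gripper": 0.55},
    {"tx": 0, "ty": 0, "tz": 4, "rx": 0, "ry": 0, "rz": 0, "gripper": 0.55},
    {"tx": 0, "ty": 0, "tz": 4, "rx": 0, "ry": 0, "rz": 0, "gripper": 0.55},
    {"tx": 0, "ty": 0, "tz": 0, "rx": 0, "ry": 0, "rz": 0, "gripper": 0.55},
  ],
)

```text
clock: 16.45
eef_pos: [453.9, 98.3, 60.2]
tcp_rot: [-3.141, -0.008, -3.092]
contact_force: [-0.7, 1.6, 0.3]
opening: 0.774
```

```bash
python3 -c "
import tins
tins.tins('side',400,525,50,270,26,36)"
```

```text
side [192 159  15  12 141] z 31.5 mean [440. 223.  31.] rect [440.3 224.5] [52. 45.] 80.1
side [200 179  33  19 286] z 31.3 mean [455.  95.  31.] rect [458.8 100.1] [90. 54.] 3.1
```

move_arm(
  increments=[
    {"tx": -0.4, "ty": 0.15, "tz": 2, "rx": 0, "ry": 0, "rz": 0, "gripper": 0.55},
    {"tx": 0, "ty": 0, "tz": 2, "rx": 0, "ry": 0, "rz": 0, "gripper": 0.55},
    {"tx": 0, "ty": 0, "tz": 1, "rx": 0, "ry": 0, "rz": 0, "gripper": 0.55},
    {"tx": 0, "ty": 0, "tz": 0.4, "rx": 0, "ry": 0, "rz": 0, "gripper": 0.55},
    {"tx": 0, "ty": 0, "tz": 0, "rx": 0, "ry": 0, "rz": 0, "gripper": 0.55},
  ],
)

```text
clock: 17.0
eef_pos: [462.7, 101.1, 10.8]
tcp_rot: [3.141, 0.001, -3.091]
contact_force: [-0.7, 0.5, 0.4]
opening: 0.773
```

move_arm(
  increments=[
    {"tx": 0, "ty": 0, "tz": 0, "rx": 0, "ry": 0, "rz": 0, "gripper": -1},
    {"tx": 0, "ty": 0, "tz": 0, "rx": 0, "ry": 0, "rz": 0, "gripper": -1},
    {"tx": 0, "ty": 0, "tz": 0, "rx": 0, "ry": 0, "rz": 0, "gripper": -1},
    {"tx": 0, "ty": 0, "tz": 0, "rx": 0, "ry": 0, "rz": 0, "gripper": -1},
    {"tx": 0, "ty": 0, "tz": 0, "rx": 0, "ry": 0, "rz": 0, "gripper": -1},
  ],
)

```text
clock: 17.5
eef_pos: [463.0, 101.3, 11.3]
tcp_rot: [3.141, 0.002, -3.09]
contact_force: [-1.6, -1.7, 9.1]
opening: 0.548
```

The grasp is a bit high (TCP 11 mm above the counter), so I'm regrasping lower.

move_arm(
  increments=[
    {"tx": 0, "ty": 0, "tz": 0, "rx": 0, "ry": 0, "rz": 0, "gripper": 0.4},
    {"tx": 0, "ty": 0, "tz": 0, "rx": 0, "ry": 0, "rz": 0, "gripper": 0.4},
    {"tx": 0.3, "ty": 0, "tz": 0.6, "rx": 0, "ry": 0, "rz": 0, "gripper": 0.4},
    {"tx": 0, "ty": 0, "tz": 0, "rx": 0, "ry": 0, "rz": 0, "gripper": 0.4},
    {"tx": 0, "ty": 0, "tz": 0, "rx": 0, "ry": 0, "rz": 0, "gripper": -1},
    {"tx": 0, "ty": 0, "tz": 0, "rx": 0, "ry": 0, "rz": 0, "gripper": -1},
    {"tx": 0, "ty": 0, "tz": 0, "rx": 0, "ry": 0, "rz": 0, "gripper": -1},
    {"tx": 0, "ty": 0, "tz": 0, "rx": 0, "ry": 0, "rz": 0, "gripper": -1},
  ],
)

```text
clock: 18.3
eef_pos: [459.1, 101.1, 3.9]
tcp_rot: [-3.142, -0.001, -3.091]
contact_force: [-1.1, -0.9, 0.3]
opening: 0.548
```

move_arm(
  increments=[
    {"tx": 0, "ty": 0, "tz": -3, "rx": 0, "ry": 0, "rz": 0, "gripper": -1},
    {"tx": 0, "ty": 0, "tz": -5, "rx": 0, "ry": 0, "rz": 0, "gripper": -1},
    {"tx": 0, "ty": 0, "tz": -5, "rx": 0, "ry": 0, "rz": 0, "gripper": -1},
    {"tx": 0, "ty": 0, "tz": -5, "rx": 0, "ry": 0, "rz": -3.2, "gripper": -1},
    {"tx": 0, "ty": -4.24, "tz": 0, "rx": 0, "ry": 0, "rz": 0, "gripper": -1},
    {"tx": 0, "ty": -4.24, "tz": 0, "rx": 0, "ry": 0, "rz": 0, "gripper": -1},
    {"tx": 0, "ty": -4.24, "tz": 0, "rx": 0, "ry": 0, "rz": 0, "gripper": -1},
    {"tx": 0, "ty": -4.24, "tz": 0, "rx": 0, "ry": 0, "rz": 0, "gripper": -1},
    {"tx": 0, "ty": -4.24, "tz": 0, "rx": 0, "ry": 0, "rz": 0, "gripper": -1},
    {"tx": 0, "ty": -4.24, "tz": 0, "rx": 0, "ry": 0, "rz": 0, "gripper": -1},
    {"tx": 0, "ty": -4.24, "tz": 0, "rx": 0, "ry": 0, "rz": 0, "gripper": -1},
    {"tx": -1.46, "ty": -4.24, "tz": 0, "rx": 0, "ry": 0, "rz": 0, "gripper": -1},
  ],
)

```text
clock: 19.5
eef_pos: [508.5, -236.3, 183.7]
tcp_rot: [3.141, -0.001, -3.036]
contact_force: [0.9, 0.9, -1.9]
opening: 0.551
```

move_arm(
  increments=[
    {"tx": 0, "ty": 0, "tz": 0, "rx": 0, "ry": -6.67, "rz": 0, "gripper": -1},
    {"tx": 0, "ty": 0, "tz": 0, "rx": 0, "ry": -6.67, "rz": 0, "gripper": -1},
    {"tx": 0, "ty": 0, "tz": 0, "rx": 0, "ry": -6.67, "rz": 0, "gripper": -1},
    {"tx": 0, "ty": 0, "tz": 0, "rx": 0, "ry": 0, "rz": 0, "gripper": -1},
    {"tx": 0, "ty": 0, "tz": 0, "rx": 0, "ry": 0, "rz": 0, "gripper": -1},
  ],
)

```text
clock: 20.0
eef_pos: [509.4, -234.9, 184.0]
tcp_rot: [3.141, 0.347, -3.036]
contact_force: [1.3, -0.0, -2.2]
opening: 0.551
```

```bash
python3 rk.py
```

```text
rack xyz [ 50.5  -0.2 158.2] tool in rack [[-1.0, -0.0, -0.002], [-0.0, 1.0, 0.001], [0.002, 0.001, -1.0]] q [-0.56  0.19  2.03  0.35  0.67 -2.48] F [ 1.3 -0.  -2.2] 0.551
```

Now down to rack z ≈ 7.

move_arm(
  increments=[
    {"tx": 0, "ty": 0, "tz": 4, "rx": 0, "ry": 0, "rz": 0, "gripper": -1},
    {"tx": 0, "ty": 0, "tz": 4, "rx": 0, "ry": 0, "rz": 0, "gripper": -1},
    {"tx": 0, "ty": 0, "tz": 4, "rx": 0, "ry": 0, "rz": 0, "gripper": -1},
    {"tx": 0, "ty": 0, "tz": 2, "rx": 0, "ry": 0, "rz": 0, "gripper": -1},
    {"tx": 0, "ty": 0, "tz": 0, "rx": 0, "ry": 0, "rz": 0, "gripper": -1},
    {"tx": 0, "ty": 0, "tz": 0, "rx": 0, "ry": 0, "rz": 0, "gripper": -1},
  ],
)

```text
clock: 20.6
eef_pos: [558.6, -229.1, 52.6]
tcp_rot: [3.141, 0.348, -3.033]
contact_force: [-0.1, 0.0, -0.9]
opening: 0.55
```

```bash
python3 rk.py
```

```text
rack xyz [52.1  0.4 17.8] tool in rack [[-1.0, -0.003, -0.001], [-0.003, 1.0, 0.002], [0.001, 0.002, -1.0]] q [-0.5   0.46  2.03  0.52  0.41 -2.63] F [-0.1  0.  -0.9] 0.55
```

move_arm(
  increments=[
    {"tx": 0.1, "ty": 0, "tz": 0.6, "rx": 0, "ry": 0, "rz": 0, "gripper": -1},
    {"tx": 0, "ty": 0, "tz": 0.5, "rx": 0, "ry": 0, "rz": 0, "gripper": -1},
    {"tx": 0, "ty": 0, "tz": 0, "rx": 0, "ry": 0, "rz": 0, "gripper": -1},
    {"tx": 0, "ty": 0, "tz": 0, "rx": 0, "ry": 0, "rz": 0, "gripper": -1},
  ],
)

```text
clock: 21.0
eef_pos: [560.6, -229.4, 42.2]
tcp_rot: [-3.141, 0.35, -3.035]
contact_force: [0.5, 0.6, -1.9]
opening: 0.547
```

```bash
python3 rk.py
```

```text
rack xyz [50.4 -0.1  7.5] tool in rack [[-1.0, -0.002, 0.001], [-0.002, 1.0, 0.0], [-0.001, 0.0, -1.0]] q [-0.5   0.48  2.03  0.54  0.39 -2.66] F [ 0.5  0.6 -1.9] 0.547
```

move_arm(
  increments=[
    {"tx": 0, "ty": 0, "tz": 0, "rx": 0, "ry": 0, "rz": 0, "gripper": 0.5},
    {"tx": 0, "ty": 0, "tz": 0, "rx": 0, "ry": 0, "rz": 0, "gripper": 0.5},
    {"tx": 0, "ty": 0, "tz": 0, "rx": 0, "ry": 0, "rz": 0, "gripper": 0.5},
    {"tx": 0, "ty": 0, "tz": 0, "rx": 0, "ry": 0, "rz": 0, "gripper": 0.5},
    {"tx": 0, "ty": 0, "tz": -2, "rx": 0, "ry": 0, "rz": 0, "gripper": 0.5},
    {"tx": 0, "ty": 0, "tz": -3, "rx": 0, "ry": 0, "rz": 0, "gripper": 0.5},
    {"tx": 0, "ty": 0, "tz": -5, "rx": 0, "ry": 0, "rz": 0, "gripper": 0.5},
    {"tx": 0, "ty": 0, "tz": -5, "rx": 0, "ry": 0, "rz": 0, "gripper": 0.5},
    {"tx": 0, "ty": 0, "tz": 0, "rx": 0, "ry": 6.67, "rz": 0, "gripper": 0.5},
    {"tx": 0, "ty": 0, "tz": 0, "rx": 0, "ry": 6.67, "rz": 0, "gripper": 0.5},
    {"tx": 0, "ty": 0, "tz": 0, "rx": 0, "ry": 6.67, "rz": 0, "gripper": 0.5},
  ],
)

```text
clock: 22.1
eef_pos: [509.5, -235.6, 184.7]
tcp_rot: [-3.138, -0.002, -3.036]
contact_force: [0.1, 2.0, -0.7]
opening: 0.748
```

```bash
python3 rk.py; python3 rackpts.py; python3 tins.py
```

```text
rack xyz [ 50.8  -0.9 158.9] tool in rack [[-0.939, -0.002, -0.344], [-0.001, 1.0, -0.003], [0.344, -0.003, -0.939]] q [-0.43  0.31  1.82 -0.    1.02 -2.11] F [ 0.1  2.  -0.7] 0.748
top [323 169  16  20 257] z 30.1 rect [61.4  0.9] [49. 59.] 88.7 x [37. 90.]
side [270 239  38  32 599] z 30.8 rect [46.7 -1.2] [90. 51.] 0.0 x [ 3. 90.]
side [288 265  41  35 702] z 31.0 rect [ 46.8 -96.5] [90. 50.] 1.0 x [ 3. 90.]
box
counter
side [192 158  29  13 282] z 31.2 mean [461. 219.  31.] rect [462.2 220. ] [55. 90.] 78.1
top [183 200  19  29 404] z 30.5 mean [461. 222.  30.] rect [461.3 222.1] [49. 90.] 79.1
```

move_arm(
  increments=[
    {"tx": 0, "ty": 4.6, "tz": 0, "rx": 0, "ry": 0, "rz": 0, "gripper": 0.55},
    {"tx": 0, "ty": 4.6, "tz": 0, "rx": 0, "ry": 0, "rz": 0, "gripper": 0.55},
    {"tx": 0, "ty": 4.6, "tz": 0, "rx": 0, "ry": 0, "rz": 0, "gripper": 0.55},
    {"tx": 0, "ty": 4.6, "tz": 0, "rx": 0, "ry": 0, "rz": 0, "gripper": 0.55},
    {"tx": 0, "ty": 4.6, "tz": 0, "rx": 0, "ry": 0, "rz": 0, "gripper": 0.55},
    {"tx": 0, "ty": 4.6, "tz": 0, "rx": 0, "ry": 0, "rz": 0, "gripper": 0.55},
    {"tx": 0, "ty": 4.6, "tz": 0, "rx": 0, "ry": 0, "rz": 0, "gripper": 0.55},
    {"tx": 0, "ty": 4.6, "tz": 0, "rx": 0, "ry": 0, "rz": 0, "gripper": 0.55},
    {"tx": 0, "ty": 4.6, "tz": 0, "rx": 0, "ry": 0, "rz": 0, "gripper": 0.55},
    {"tx": 0, "ty": 4.6, "tz": 0, "rx": 0, "ry": 0, "rz": 0, "gripper": 0.55},
    {"tx": 0, "ty": 0, "tz": 0, "rx": 0, "ry": 0, "rz": 8.5, "gripper": 0.55},
    {"tx": 0, "ty": 0, "tz": 0, "rx": 0, "ry": 0, "rz": 8.5, "gripper": 0.55},
  ],
)

```text
clock: 23.55
eef_pos: [459.1, 223.4, 182.3]
tcp_rot: [3.14, -0.0, 2.948]
contact_force: [1.0, 0.1, -0.2]
opening: 0.773
```

move_arm(
  increments=[
    {"tx": 0, "ty": 0, "tz": 4, "rx": 0, "ry": 0, "rz": 0, "gripper": 0.55},
    {"tx": 0, "ty": 0, "tz": 4, "rx": 0, "ry": 0, "rz": 0, "gripper": 0.55},
    {"tx": 0, "ty": 0, "tz": 4, "rx": 0, "ry": 0, "rz": 0, "gripper": 0.55},
    {"tx": 0, "ty": 0, "tz": 0, "rx": 0, "ry": 0, "rz": 0, "gripper": 0.55},
    {"tx": 0, "ty": 0, "tz": 0, "rx": 0, "ry": 0, "rz": 0, "gripper": 0.55},
  ],
)

```text
clock: 24.05
eef_pos: [459.6, 221.9, 62.9]
tcp_rot: [-3.141, -0.001, 2.951]
contact_force: [0.7, 1.3, -0.3]
opening: 0.771
```

```bash
python3 -c "
import tins
tins.tins('side',400,525,50,270,26,36)"
```

```text
side [192 158  29  13 262] z 31.3 mean [461. 217.  31.] rect [462.1 220.4] [53. 90.] 78.9
```

move_arm(
  increments=[
    {"tx": -0.2, "ty": 0, "tz": 2, "rx": 0, "ry": 0, "rz": 0, "gripper": 0.55},
    {"tx": 0, "ty": 0, "tz": 2, "rx": 0, "ry": 0, "rz": 0, "gripper": 0.55},
    {"tx": 0, "ty": 0, "tz": 1, "rx": 0, "ry": 0, "rz": 0, "gripper": 0.55},
    {"tx": 0, "ty": 0, "tz": 0.8, "rx": 0, "ry": 0, "rz": 0, "gripper": 0.55},
    {"tx": 0, "ty": 0, "tz": 0, "rx": 0, "ry": 0, "rz": 0, "gripper": 0.55},
    {"tx": 0, "ty": 0, "tz": 0, "rx": 0, "ry": 0, "rz": 0, "gripper": 0.55},
  ],
)

```text
clock: 24.7
eef_pos: [462.8, 222.5, 5.5]
tcp_rot: [3.141, 0.001, 2.952]
contact_force: [-0.1, -0.3, -0.2]
opening: 0.779
```

move_arm(
  increments=[
    {"tx": 0, "ty": 0, "tz": 0, "rx": 0, "ry": 0, "rz": 0, "gripper": -1},
    {"tx": 0, "ty": 0, "tz": 0, "rx": 0, "ry": 0, "rz": 0, "gripper": -1},
    {"tx": 0, "ty": 0, "tz": 0, "rx": 0, "ry": 0, "rz": 0, "gripper": -1},
    {"tx": 0, "ty": 0, "tz": 0, "rx": 0, "ry": 0, "rz": 0, "gripper": -1},
    {"tx": 0, "ty": 0, "tz": 0, "rx": 0, "ry": 0, "rz": 0, "gripper": -1},
  ],
)

```text
clock: 25.2
eef_pos: [462.9, 222.6, 5.7]
tcp_rot: [3.141, 0.001, 2.952]
contact_force: [-0.8, -1.5, 6.6]
opening: 0.549
```

move_arm(
  increments=[
    {"tx": 0, "ty": 0, "tz": -3, "rx": 0, "ry": 0, "rz": 0, "gripper": -1},
    {"tx": 0, "ty": 0, "tz": -5, "rx": 0, "ry": 0, "rz": 0, "gripper": -1},
    {"tx": 0, "ty": 0, "tz": -5, "rx": 0, "ry": 0, "rz": -8.5, "gripper": -1},
    {"tx": 0, "ty": 0, "tz": -4.8, "rx": 0, "ry": 0, "rz": -8.5, "gripper": -1},
    {"tx": 0.2, "ty": -4.56, "tz": 0, "rx": 0, "ry": 0, "rz": 0, "gripper": -1},
    {"tx": 0, "ty": -4.56, "tz": 0, "rx": 0, "ry": 0, "rz": 0, "gripper": -1},
    {"tx": 0, "ty": -4.56, "tz": 0, "rx": 0, "ry": 0, "rz": 0, "gripper": -1},
    {"tx": 0, "ty": -4.56, "tz": 0, "rx": 0, "ry": 0, "rz": 0, "gripper": -1},
    {"tx": 0, "ty": -4.56, "tz": 0, "rx": 0, "ry": 0, "rz": 0, "gripper": -1},
    {"tx": 0, "ty": -4.56, "tz": 0, "rx": 0, "ry": 0, "rz": 0, "gripper": -1},
    {"tx": 0, "ty": -4.56, "tz": 0, "rx": 0, "ry": 0, "rz": 0, "gripper": -1},
    {"tx": 0, "ty": -4.56, "tz": 0, "rx": 0, "ry": 0, "rz": 0, "gripper": -1},
  ],
)

```text
clock: 26.4
eef_pos: [499.0, -142.5, 183.2]
tcp_rot: [-3.141, 0.001, -3.035]
contact_force: [0.2, 1.3, -1.3]
opening: 0.55
```

move_arm(
  increments=[
    {"tx": 0, "ty": 0, "tz": 0, "rx": 0, "ry": -6.67, "rz": 0, "gripper": -1},
    {"tx": 0, "ty": 0, "tz": 0, "rx": 0, "ry": -6.67, "rz": 0, "gripper": -1},
    {"tx": 0, "ty": 0, "tz": 0, "rx": 0, "ry": -6.67, "rz": 0, "gripper": -1},
    {"tx": 0, "ty": 0, "tz": 0, "rx": 0, "ry": 0, "rz": 0, "gripper": -1},
    {"tx": 0, "ty": 0, "tz": 0, "rx": 0, "ry": 0, "rz": 0, "gripper": -1},
  ],
)

```text
clock: 26.9
eef_pos: [498.8, -140.8, 183.1]
tcp_rot: [3.141, 0.347, -3.036]
contact_force: [0.1, 0.0, -1.2]
opening: 0.551
```

```bash
python3 rk.py
```

```text
rack xyz [ 49.6  94.5 157.6] tool in rack [[-1.0, -0.001, -0.002], [-0.001, 1.0, 0.001], [0.002, 0.001, -1.0]] q [-0.38  0.11  2.13  0.28  0.61 -2.27] F [ 0.1  0.  -1.2] 0.551
```

move_arm(
  increments=[
    {"tx": 0, "ty": 0, "tz": 4, "rx": 0, "ry": 0, "rz": 0, "gripper": -1},
    {"tx": 0, "ty": 0, "tz": 4, "rx": 0, "ry": 0, "rz": 0, "gripper": -1},
    {"tx": 0, "ty": 0, "tz": 4, "rx": 0, "ry": 0, "rz": 0, "gripper": -1},
    {"tx": 0, "ty": 0, "tz": 2, "rx": 0, "ry": 0, "rz": 0, "gripper": -1},
    {"tx": 0, "ty": 0, "tz": 0, "rx": 0, "ry": 0, "rz": 0, "gripper": -1},
    {"tx": 0, "ty": 0, "tz": 0, "rx": 0, "ry": 0, "rz": 0, "gripper": -1},
  ],
)

```text
clock: 27.5
eef_pos: [547.9, -134.9, 51.3]
tcp_rot: [3.141, 0.348, -3.034]
contact_force: [0.0, -0.1, -1.5]
opening: 0.548
```

```bash
python3 rk.py
```

```text
rack xyz [50.9 95.2 16.9] tool in rack [[-1.0, -0.003, -0.001], [-0.003, 1.0, 0.002], [0.001, 0.002, -1.0]] q [-0.33  0.41  2.13  0.49  0.32 -2.46] F [ 0.  -0.1 -1.5] 0.548
```

Grasped at about 5.5 above its bottom, so I want rack z of about 8.

move_arm(
  increments=[
    {"tx": 0, "ty": 0, "tz": 0.5, "rx": 0, "ry": 0, "rz": 0, "gripper": -1},
    {"tx": 0, "ty": 0, "tz": 0.4, "rx": 0, "ry": 0, "rz": 0, "gripper": -1},
    {"tx": 0, "ty": 0, "tz": 0, "rx": 0, "ry": 0, "rz": 0, "gripper": -1},
    {"tx": 0, "ty": 0, "tz": 0, "rx": 0, "ry": 0, "rz": 0, "gripper": -1},
    {"tx": 0, "ty": 0, "tz": 0, "rx": 0, "ry": 0, "rz": 0, "gripper": 0.5},
    {"tx": 0, "ty": 0, "tz": 0, "rx": 0, "ry": 0, "rz": 0, "gripper": 0.5},
    {"tx": 0, "ty": 0, "tz": 0, "rx": 0, "ry": 0, "rz": 0, "gripper": 0.5},
    {"tx": 0, "ty": 0, "tz": 0, "rx": 0, "ry": 0, "rz": 0, "gripper": 0.5},
    {"tx": 0, "ty": 0, "tz": -2, "rx": 0, "ry": 0, "rz": 0, "gripper": 0.5},
    {"tx": 0, "ty": 0, "tz": -3, "rx": 0, "ry": 0, "rz": 0, "gripper": 0.5},
    {"tx": 0, "ty": 0, "tz": -5, "rx": 0, "ry": 0, "rz": 0, "gripper": 0.5},
    {"tx": 0, "ty": 0, "tz": -5, "rx": 0, "ry": 0, "rz": 0, "gripper": 0.5},
  ],
)

```text
clock: 28.7
eef_pos: [497.6, -140.6, 184.4]
tcp_rot: [3.141, 0.347, -3.035]
contact_force: [1.7, -0.6, 0.1]
opening: 0.744
```

```bash
python3 rk.py; python3 rackpts.py; python3 - <<'E'
from h import *
p,d=r.grab_frame("side");W=pts("side",d)
m=(d>0)&(W[...,0]>600)&(W[...,0]<760)&(W[...,1]>60)&(W[...,1]<165)&(W[...,2]>75)&(W[...,2]<200)
q=W[m];print(len(q),np.percentile(q,[2,50,98],0).round(0))
c,_=cv2.fitLine(q[:,[0,2]].astype(np.float32),cv2.DIST_HUBER,0,.01,.01).reshape(2,2);print("lid dir",c,"deg",np.degrees(np.arctan2(c[1],-c[0]))%180)
E
```

```text
rack xyz [ 48.9  94.8 159.3] tool in rack [[-1.0, -0.002, -0.002], [-0.002, 1.0, 0.001], [0.002, 0.001, -1.0]] q [-0.39  0.11  2.13  0.28  0.61 -2.27] F [ 1.7 -0.6  0.1] 0.744
top [353 165  16  29 419] z 30.1 rect [ 45.4 -94.5] [91. 49.] 0.3 x [ 3. 90.]
top [323 169  17  28 395] z 30.0 rect [47.1 -0. ] [49. 88.] 89.6 x [ 6. 90.]
top [294 173  17  27 378] z 29.8 rect [46.5 95.1] [90. 48.] 0.0 x [ 7. 90.]
side [253 215  36  30 523] z 30.6 rect [46.9 94.3] [90. 53.] 0.5 x [ 4. 90.]
side [270 239  38  32 606] z 30.7 rect [46.4 -1.9] [50. 90.] 89.3 x [ 3. 90.]
side [288 265  41  35 711] z 30.9 rect [ 46.6 -96.3] [90. 51.] 1.3 x [ 4. 90.]
674 [[668.  62.  77.]
 [688. 109. 127.]
 [717. 163. 180.]]
lid dir [0.37103057 0.92862064] deg 111.77918
```

All three tins lie flat at rack x ≈ 46, y ≈ -95, 0 and +95. The lid stands at 112°. Now the keeper: closed fingers go behind the bar at rack y ≈ 47, between two tins.

move_arm(
  increments=[
    {"tx": 0, "ty": -2.4, "tz": 0, "rx": 0, "ry": 0, "rz": 0, "gripper": -1},
    {"tx": 0, "ty": -2.4, "tz": 0, "rx": 0, "ry": 0, "rz": 0, "gripper": -1},
    {"tx": -4.3, "ty": 0, "tz": 0, "rx": 0, "ry": 0, "rz": 0, "gripper": -1},
    {"tx": -4.3, "ty": 0, "tz": 0, "rx": 0, "ry": 0, "rz": 0, "gripper": -1},
    {"tx": -4.3, "ty": 0, "tz": 0, "rx": 0, "ry": 0, "rz": 0, "gripper": -1},
    {"tx": 0, "ty": 0, "tz": 0, "rx": 0, "ry": 0, "rz": 0, "gripper": -1},
    {"tx": 0, "ty": 0, "tz": 0, "rx": 0, "ry": 0, "rz": 0, "gripper": -1},
  ],
)

```text
clock: 29.55
eef_pos: [624.6, -174.8, 226.0]
tcp_rot: [3.14, 0.347, -3.034]
contact_force: [0.1, 0.0, -0.4]
opening: 0.001
```

```bash
python3 rk.py; python3 - <<'E'
from rk import *
for n in("side","top"):
    p,d=r.grab_frame(n);W=(pts(n,d)-O)@Rk
    k=W[(d>0)&(abs(W[...,1])<150)&(W[...,0]>100)&(W[...,0]<200)&(W[...,2]>95)&(W[...,2]<125)];print(n,len(k),np.percentile(k,[5,50,95],0).round(0).tolist())
p,d=r.grab_frame("side");cv2.imwrite("pics/d4.png",cv2.resize(p[100:320,180:400,::-1],None,fx=2.7,fy=2.7,interpolation=cv2.INTER_CUBIC))
E
```

```text
rack xyz [178.5  47.6 156.4] tool in rack [[-1.0, -0.003, -0.002], [-0.003, 1.0, 0.002], [0.002, 0.002, -1.0]] q [-0.36  0.25  1.84  0.23  0.75 -2.18] F [ 0.1  0.  -0.4] 0.001
side 429 [[144.0, -138.0, 108.0], [148.0, -21.0, 111.0], [153.0, 129.0, 114.0]]
top 119 [[144.0, -144.0, 107.0], [150.0, 100.0, 110.0], [153.0, 146.0, 113.0]]
```

View pics/d4.png

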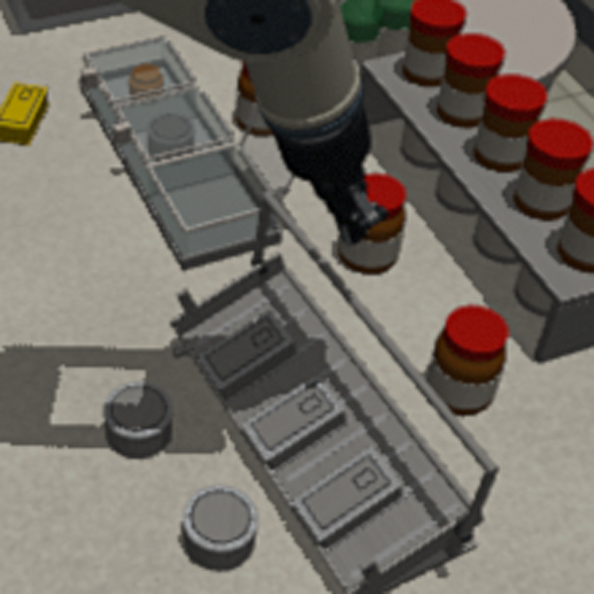

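The three tins are on the rack, the closed fingers are behind and above the bar, and the jars are clear. Going down and pushing the bar forward.

move_arm(
  increments=[
    {"tx": 0, "ty": 0, "tz": 3.3, "rx": 0, "ry": 0, "rz": 0, "gripper": -1},
    {"tx": 0, "ty": 0, "tz": 3.3, "rx": 0, "ry": 0, "rz": 0, "gripper": -1},
    {"tx": 0, "ty": 0, "tz": 0, "rx": 0, "ry": 0, "rz": 0, "gripper": -1},
    {"tx": 1.3, "ty": 0, "tz": 0, "rx": 0, "ry": 0, "rz": 0, "gripper": -1},
    {"tx": 1.3, "ty": 0, "tz": 0, "rx": 0, "ry": 0, "rz": 0, "gripper": -1},
    {"tx": 1.3, "ty": 0, "tz": 0, "rx": 0, "ry": 0, "rz": 0, "gripper": -1},
    {"tx": 1.3, "ty": 0, "tz": 0, "rx": 0, "ry": 0, "rz": 0, "gripper": -1},
    {"tx": 0, "ty": 0, "tz": 0, "rx": 0, "ry": 0, "rz": 0, "gripper": -1},
  ],
)

```text
clock: 30.5
eef_pos: [595.8, -178.2, 147.5]
tcp_rot: [3.141, 0.347, -3.036]
contact_force: [-0.2, 1.0, 0.4]
opening: -0.001
```

```bash
python3 rk.py
```

```text
rack xyz [124.3  47.2  92.6] tool in rack [[-1.0, -0.001, -0.002], [-0.001, 1.0, 0.001], [0.002, 0.001, -1.0]] q [-0.38  0.32  1.96  0.3   0.58 -2.28] F [-0.2  1.   0.4] -0.001
```

move_arm(
  increments=[
    {"tx": 1.2, "ty": 0, "tz": 0, "rx": 0, "ry": 0, "rz": 0, "gripper": -1},
    {"tx": 1.2, "ty": 0, "tz": 0.2, "rx": 0, "ry": 0, "rz": 0, "gripper": -1},
    {"tx": 1.2, "ty": 0, "tz": 0.2, "rx": 0, "ry": 0, "rz": 0, "gripper": -1},
    {"tx": 0.8, "ty": 0, "tz": 0.2, "rx": 0, "ry": 0, "rz": 0, "gripper": -1},
    {"tx": 0, "ty": 0, "tz": 0, "rx": 0, "ry": 0, "rz": 0, "gripper": -1},
  ],
)

```text
clock: 31.0
eef_pos: [557.5, -182.1, 126.0]
tcp_rot: [3.14, 0.347, -3.036]
contact_force: [-0.1, 1.3, 0.6]
opening: 0.003
```

```bash
cat > bar.py <<'E'
from rk import *
import sys
for n in("side","top"):
    p,d=r.grab_frame(n);W=(pts(n,d)-O)@Rk
    k=W[(d>0)&(W[...,1]>-165)&(W[...,1]<0)&(W[...,0]>-10)&(W[...,0]<200)&(W[...,2]>42)&(W[...,2]<125)]
    a=np.median(k,0);print(n,len(k),np.percentile(k,[5,50,95],0).round(0).tolist(),"theta~",round(np.arctan2(a[2]-4-20,110-a[0])-0.302,2))
E
python3 rk.py; python3 bar.py
```

```text
rack xyz [80.9 47.3 85.5] tool in rack [[-1.0, -0.001, -0.002], [-0.001, 1.0, 0.002], [0.002, 0.002, -1.0]] q [-0.42  0.3   2.04  0.35  0.52 -2.38] F [-0.1  1.3  0.6] 0.003
side 271 [[59.0, -159.0, 102.0], [63.0, -90.0, 106.0], [68.0, -13.0, 109.0]] theta~ 0.75
top 124 [[59.0, -160.0, 101.0], [64.0, -110.0, 105.0], [68.0, -59.0, 108.0]] theta~ 0.76
```

move_arm(
  increments=[
    {"tx": 0, "ty": 0, "tz": -2.4, "rx": 0, "ry": 0, "rz": 0, "gripper": -1},
    {"tx": 0, "ty": 0, "tz": -2.4, "rx": 0, "ry": 0, "rz": 0, "gripper": -1},
    {"tx": 0, "ty": 0, "tz": 0, "rx": 0, "ry": 0, "rz": 0, "gripper": -1},
    {"tx": 2, "ty": 0, "tz": 0, "rx": 0, "ry": 0, "rz": 0, "gripper": -1},
    {"tx": 0, "ty": 0, "tz": 0, "rx": 0, "ry": 0, "rz": 0, "gripper": -1},
    {"tx": 0, "ty": 0, "tz": 2.6, "rx": 0, "ry": 0, "rz": 0, "gripper": -1},
    {"tx": 0.75, "ty": 0, "tz": 0.7, "rx": 0, "ry": 0, "rz": 0, "gripper": -1},
    {"tx": 0.75, "ty": 0, "tz": 0.7, "rx": 0, "ry": 0, "rz": 0, "gripper": -1},
    {"tx": 0, "ty": 0, "tz": 0, "rx": 0, "ry": 0, "rz": 0, "gripper": -1},
  ],
)

```text
clock: 32.0
eef_pos: [522.9, -185.7, 121.2]
tcp_rot: [3.14, 0.347, -3.036]
contact_force: [0.1, -0.4, 0.0]
opening: -0.003
```

```bash
python3 rk.py; python3 bar.py
```

```text
rack xyz [46.5 47.3 92.9] tool in rack [[-1.0, -0.001, -0.002], [-0.001, 1.0, 0.002], [0.002, 0.002, -1.0]] q [-0.46  0.27  2.1   0.39  0.5  -2.45] F [ 0.1 -0.4  0. ] -0.003
side 265 [[40.0, -159.0, 88.0], [44.0, -89.0, 91.0], [49.0, -10.0, 94.0]] theta~ 0.49
top 172 [[40.0, -156.0, 86.0], [45.0, -85.0, 90.0], [49.0, -13.0, 93.0]] theta~ 0.49
```

Working as planned (θ 0.49). Continuing down the arc.

move_arm(
  increments=[
    {"tx": 0.65, "ty": 0, "tz": 0.7, "rx": 0, "ry": 0, "rz": 0, "gripper": -1},
    {"tx": 0.65, "ty": 0, "tz": 0.7, "rx": 0, "ry": 0, "rz": 0, "gripper": -1},
    {"tx": 0.5, "ty": 0, "tz": 0.8, "rx": 0, "ry": 0, "rz": 0, "gripper": -1},
    {"tx": 0.2, "ty": 0, "tz": 0.5, "rx": 0, "ry": 0, "rz": 0, "gripper": -1},
    {"tx": 0, "ty": 0, "tz": 0, "rx": 0, "ry": 0, "rz": 0, "gripper": -1},
  ],
)

```text
clock: 32.6
eef_pos: [513.8, -187.0, 89.5]
tcp_rot: [3.14, 0.348, -3.035]
contact_force: [-0.1, -0.8, 0.2]
opening: 0.001
```

```bash
python3 rk.py; python3 bar.py
```

```text
rack xyz [27.  47.  66.3] tool in rack [[-1.0, -0.001, -0.001], [-0.001, 1.0, 0.002], [0.001, 0.002, -1.0]] q [-0.47  0.32  2.14  0.47  0.43 -2.55] F [-0.1 -0.8  0.2] 0.001
side 259 [[22.0, -157.0, 62.0], [26.0, -87.0, 65.0], [31.0, -10.0, 69.0]] theta~ 0.15
top 167 [[22.0, -158.0, 59.0], [27.0, -84.0, 64.0], [30.0, -11.0, 67.0]] theta~ 0.15
```

move_arm(
  increments=[
    {"tx": 0.2, "ty": 0, "tz": 0.4, "rx": 0, "ry": 0, "rz": 0, "gripper": -1},
    {"tx": 0.2, "ty": 0, "tz": 0.4, "rx": 0, "ry": 0, "rz": 0, "gripper": -1},
    {"tx": 0.1, "ty": 0, "tz": 0.4, "rx": 0, "ry": 0, "rz": 0, "gripper": -1},
    {"tx": 0, "ty": 0, "tz": 0, "rx": 0, "ry": 0, "rz": 0, "gripper": -1},
    {"tx": 0, "ty": 0, "tz": 0, "rx": 0, "ry": 0, "rz": 0, "gripper": -1},
  ],
)

```text
clock: 33.2
eef_pos: [513.9, -187.3, 77.6]
tcp_rot: [3.142, 0.349, -3.035]
contact_force: [0.3, -0.1, -0.3]
opening: 0.006
```

```bash
python3 rk.py; python3 bar.py
```

```text
rack xyz [23.  46.7 55.1] tool in rack [[-1.0, -0.002, 0.0], [-0.002, 1.0, 0.001], [-0.0, 0.001, -1.0]] q [-0.47  0.35  2.15  0.5   0.4  -2.59] F [ 0.3 -0.1 -0.3] 0.006
side 256 [[17.0, -157.0, 50.0], [22.0, -89.0, 54.0], [26.0, -10.0, 57.0]] theta~ 0.03
top 168 [[17.0, -156.0, 49.0], [22.0, -82.0, 53.0], [26.0, -9.0, 58.0]] theta~ 0.02
```

move_arm(
  increments=[
    {"tx": 0, "ty": 0, "tz": 0.2, "rx": 0, "ry": 0, "rz": 0, "gripper": -1},
    {"tx": 0, "ty": 0, "tz": 0.2, "rx": 0, "ry": 0, "rz": 0, "gripper": -1},
    {"tx": 0, "ty": 0, "tz": 0, "rx": 0, "ry": 0, "rz": 0, "gripper": -1},
    {"tx": 0, "ty": 0, "tz": 0, "rx": 0, "ry": 0, "rz": 0, "gripper": -1},
  ],
)

```text
clock: 33.7
eef_pos: [515.2, -187.3, 74.8]
tcp_rot: [-3.141, 0.35, -3.034]
contact_force: [-11.4, -0.7, 19.9]
opening: 0.002
```

```bash
python3 rk.py; python3 bar.py
```

```text
rack xyz [23.2 46.6 52. ] tool in rack [[-1.0, -0.002, 0.001], [-0.002, 1.0, 0.001], [-0.001, 0.001, -1.0]] q [-0.47  0.35  2.15  0.51  0.39 -2.6 ] F [-11.4  -0.7  19.9] 0.002
side 255 [[17.0, -158.0, 49.0], [21.0, -89.0, 52.0], [26.0, -10.0, 55.0]] theta~ 0.01
top 162 [[17.0, -155.0, 47.0], [21.0, -80.0, 51.0], [25.0, -10.0, 55.0]] theta~ -0.0
```

The keeper is against its stop (23 N pressed, θ≈0). Retracting and heading behind the lid.

move_arm(
  increments=[
    {"tx": 0, "ty": 0, "tz": -2, "rx": 0, "ry": 0, "rz": 0, "gripper": -1},
    {"tx": 0, "ty": 0, "tz": -4, "rx": 0, "ry": 0, "rz": 0, "gripper": -1},
    {"tx": 0, "ty": 0, "tz": -5, "rx": 0, "ry": 0, "rz": 0, "gripper": -1},
    {"tx": 0, "ty": 0, "tz": -2, "rx": 0, "ry": 0, "rz": 5, "gripper": -1},
    {"tx": 0, "ty": 0, "tz": 0, "rx": 0, "ry": 6.67, "rz": 0, "gripper": -1},
    {"tx": 0, "ty": 0, "tz": 0, "rx": 0, "ry": 6.67, "rz": 0, "gripper": -1},
    {"tx": 0, "ty": 0, "tz": 0, "rx": 0, "ry": 6.67, "rz": 0, "gripper": -1},
    {"tx": 0, "ty": 0, "tz": -5, "rx": 0, "ry": 0, "rz": 0, "gripper": -1},
    {"tx": 0, "ty": 0, "tz": 0, "rx": 0, "ry": 0, "rz": 0, "gripper": -1},
  ],
)

```text
clock: 34.7
eef_pos: [474.6, -194.4, 249.7]
tcp_rot: [3.114, 0.004, -3.116]
contact_force: [1.1, -0.7, 0.9]
opening: -0.001
```

```bash
python3 rk.py; python3 bar.py; python3 - <<'E'
from h import *
s=r.sense();print(s["eef_pos"],s["tcp_rot"])
p,d=r.grab_frame("top");W=pts("top",d)
m=(d>0)&(W[...,2]>90)&(W[...,2]<112)&(W[...,0]>690)&(W[...,0]<830)&(abs(W[...,1])<400)
k,l,st,c=cv2.connectedComponentsWithStats(m.astype(np.uint8))
for i in range(1,k):
    if st[i,4]>60: print("jar?",W[l==i].mean(0).round(0))
m=(d>0)&(W[...,0]>645)&(W[...,0]<760)&(W[...,1]>60)&(W[...,1]<165)&(W[...,2]>75)
print(np.percentile(W[m],[2,50,98],0).round(0))
E
```

```text
rack xyz [ 44.4  43.7 230.4] tool in rack [[-0.938, 0.083, -0.336], [0.079, 0.997, 0.027], [0.337, -0.001, -0.941]] q [-0.41  0.16  1.84  0.03  1.14 -2.02] F [ 1.1 -0.7  0.9] -0.001
side 257 [[17.0, -158.0, 49.0], [21.0, -89.0, 53.0], [26.0, -10.0, 56.0]] theta~ 0.01
top 1 [[25.0, -2.0, 48.0], [25.0, -2.0, 48.0], [25.0, -2.0, 48.0]] theta~ -0.03
[ 471.87265777 -193.52912415  246.63717293] [ 3.11242010e+00  7.39034021e-04 -3.11637968e+00]
jar? [753.  -5.  99.]
jar? [ 750. -219.  100.]
jar? [737. 267.  99.]
[[668.  62.  79.]
 [688. 112. 128.]
 [716. 163. 181.]]
```

move_arm(
  increments=[
    {"tx": -3.04, "ty": 3.3, "tz": 0, "rx": 0, "ry": 0, "rz": 0, "gripper": -1},
    {"tx": -3.04, "ty": 3.3, "tz": 0, "rx": 0, "ry": 0, "rz": 0, "gripper": -1},
    {"tx": -3.04, "ty": 3.3, "tz": 0, "rx": 0, "ry": 0, "rz": 0, "gripper": -1},
    {"tx": -3.04, "ty": 3.3, "tz": 0, "rx": 0, "ry": 0, "rz": 0, "gripper": -1},
    {"tx": -3.04, "ty": 3.3, "tz": 0, "rx": 0, "ry": 0, "rz": 0, "gripper": -1},
    {"tx": -3.04, "ty": 3.3, "tz": 0, "rx": 0, "ry": 0, "rz": 0, "gripper": -1},
    {"tx": -3.04, "ty": 3.3, "tz": 0, "rx": 0, "ry": 0, "rz": 0, "gripper": -1},
    {"tx": -3.04, "ty": 3.3, "tz": 0, "rx": 0, "ry": 0, "rz": 0, "gripper": -1},
    {"tx": -3.04, "ty": 3.3, "tz": 0, "rx": 0, "ry": 0, "rz": 0, "gripper": -1},
    {"tx": 0, "ty": 0, "tz": 0, "rx": 0, "ry": 0, "rz": 0, "gripper": -1},
    {"tx": 0, "ty": 0, "tz": 0, "rx": 0, "ry": 0, "rz": 0, "gripper": -1},
  ],
)

```text
clock: 35.95
eef_pos: [736.6, 110.8, 252.8]
tcp_rot: [3.112, -0.003, -3.115]
contact_force: [-0.0, -1.0, -0.6]
opening: 0.003
```

Shifting sideways to miss the tab, then descending behind the lid.

move_arm(
  increments=[
    {"tx": 0, "ty": 2.8, "tz": 0, "rx": 0, "ry": 0, "rz": 0, "gripper": -1},
    {"tx": -0.4, "ty": 0, "tz": 4, "rx": 0, "ry": 0, "rz": 0, "gripper": -1},
    {"tx": 0, "ty": 0, "tz": 4, "rx": 0, "ry": 0, "rz": 0, "gripper": -1},
    {"tx": 0, "ty": 0, "tz": 2.6, "rx": 0, "ry": 0, "rz": 0, "gripper": -1},
    {"tx": 0, "ty": 0, "tz": 0, "rx": 0, "ry": 0, "rz": 0, "gripper": -1},
    {"tx": 1.5, "ty": 0, "tz": 0, "rx": 0, "ry": 0, "rz": 0, "gripper": -1},
    {"tx": 1.5, "ty": 0, "tz": 0, "rx": 0, "ry": 0, "rz": 0, "gripper": -1},
    {"tx": 1.6, "ty": 0, "tz": 0, "rx": 0, "ry": 0, "rz": 0, "gripper": -1},
    {"tx": 1.6, "ty": 0, "tz": 0, "rx": 0, "ry": 0, "rz": 0, "gripper": -1},
    {"tx": 0, "ty": 0, "tz": 0, "rx": 0, "ry": 0, "rz": 0, "gripper": -1},
  ],
)

```text
clock: 36.95
eef_pos: [677.4, 139.1, 151.8]
tcp_rot: [3.112, 0.0, -3.117]
contact_force: [0.7, 0.2, -0.7]
opening: 0.003
```

move_arm(
  increments=[
    {"tx": 1.7, "ty": 0, "tz": 0.1, "rx": 0, "ry": 0, "rz": 0, "gripper": -1},
    {"tx": 1.6, "ty": 0, "tz": 0.2, "rx": 0, "ry": 0, "rz": 0, "gripper": -1},
    {"tx": 1.5, "ty": 0, "tz": 0.7, "rx": 0, "ry": 0, "rz": 0, "gripper": -1},
    {"tx": 1.4, "ty": 0, "tz": 0.9, "rx": 0, "ry": 0, "rz": 0, "gripper": -1},
    {"tx": 1.2, "ty": 0, "tz": 1.1, "rx": 0, "ry": 0, "rz": 0, "gripper": -1},
    {"tx": 1.0, "ty": 0, "tz": 1.3, "rx": 0, "ry": 0, "rz": 0, "gripper": -1},
    {"tx": 0.6, "ty": 0, "tz": 1.1, "rx": 0, "ry": 0, "rz": 0, "gripper": -1},
    {"tx": 0.5, "ty": 0, "tz": 1.2, "rx": 0, "ry": 0, "rz": 0, "gripper": -1},
    {"tx": 0, "ty": 0, "tz": 0, "rx": 0, "ry": 0, "rz": 0, "gripper": -1},
  ],
)

```text
clock: 37.85
eef_pos: [582.2, 139.1, 82.3]
tcp_rot: [3.112, -0.004, -3.117]
contact_force: [-0.3, 0.1, 0.0]
opening: 0.002
```

```bash
python3 - <<'E'
from h import *
s=r.sense();print(s["eef_pos"],s["contact_force"])
p,d=r.grab_frame("side");cv2.imwrite("pics/d5.png",cv2.resize(p[90:260,180:360,::-1],None,fx=3.4,fy=3.4,interpolation=cv2.INTER_CUBIC))
E
```

```text
[582.21580706 139.14800003  82.29918931] [-0.29161279  0.10372559  0.04396174]
```

View pics/d5.png

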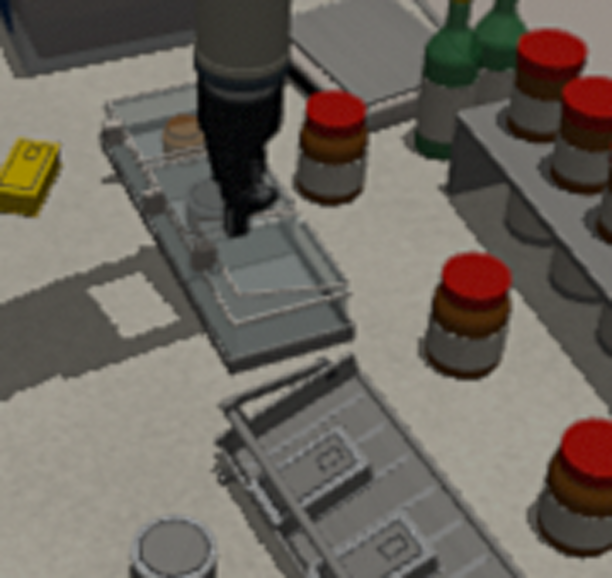

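The lid follows and is nearly shut. The keeper lies across the tins. Pressing the lid down the rest of the way.

move_arm(
  increments=[
    {"tx": 0.2, "ty": 0, "tz": 0.8, "rx": 0, "ry": 0, "rz": 0, "gripper": -1},
    {"tx": 0.1, "ty": 0, "tz": 0.6, "rx": 0, "ry": 0, "rz": 0, "gripper": -1},
    {"tx": 0, "ty": 0, "tz": 0.4, "rx": 0, "ry": 0, "rz": 0, "gripper": -1},
    {"tx": 0, "ty": 0, "tz": 0.2, "rx": 0, "ry": 0, "rz": 0, "gripper": -1},
    {"tx": 0, "ty": 0, "tz": 0, "rx": 0, "ry": 0, "rz": 0, "gripper": -1},
    {"tx": 0, "ty": 0, "tz": 0, "rx": 0, "ry": 0, "rz": 0, "gripper": -1},
  ],
)

```text
clock: 38.5
eef_pos: [580.4, 140.0, 63.7]
tcp_rot: [3.112, -0.001, -3.117]
contact_force: [0.6, -0.1, 0.2]
opening: -0.002
```

move_arm(
  increments=[
    {"tx": 0, "ty": 0, "tz": 0.2, "rx": 0, "ry": 0, "rz": 0, "gripper": -1},
    {"tx": 0, "ty": 0, "tz": 0.15, "rx": 0, "ry": 0, "rz": 0, "gripper": -1},
    {"tx": 0, "ty": 0, "tz": 0, "rx": 0, "ry": 0, "rz": 0, "gripper": -1},
    {"tx": 0, "ty": 0, "tz": 0, "rx": 0, "ry": 0, "rz": 0, "gripper": -1},
  ],
)

```text
clock: 38.9
eef_pos: [580.7, 140.2, 62.2]
tcp_rot: [3.112, -0.0, -3.117]
contact_force: [-6.8, -1.7, 20.2]
opening: 0.001
```

The lid is shut on its stop (20 N at z 62). Retreating and checking.

move_arm(
  increments=[
    {"tx": 0, "ty": 0, "tz": -2, "rx": 0, "ry": 0, "rz": 0, "gripper": -1},
    {"tx": 0, "ty": 0, "tz": -5, "rx": 0, "ry": 0, "rz": 0, "gripper": -1},
    {"tx": 0, "ty": 0, "tz": -5, "rx": 0, "ry": 0, "rz": 0, "gripper": -1},
    {"tx": 0, "ty": 0, "tz": -4, "rx": 0, "ry": 0, "rz": 0, "gripper": -1},
    {"tx": 3.3, "ty": 3.3, "tz": 0, "rx": 0, "ry": 0, "rz": 0, "gripper": -1},
    {"tx": 3.3, "ty": 3.3, "tz": 0, "rx": 0, "ry": 0, "rz": 0, "gripper": -1},
    {"tx": 3.3, "ty": 3.3, "tz": 0, "rx": 0, "ry": 0, "rz": 0, "gripper": -1},
    {"tx": 3.3, "ty": 3.3, "tz": 0, "rx": 0, "ry": 0, "rz": 0, "gripper": -1},
    {"tx": 3.3, "ty": 3.3, "tz": 0, "rx": 0, "ry": 0, "rz": 0, "gripper": -1},
    {"tx": 3.3, "ty": 3.3, "tz": 0, "rx": 0, "ry": 0, "rz": 0, "gripper": -1},
    {"tx": 3.3, "ty": 3.3, "tz": 0, "rx": 0, "ry": 0, "rz": 0, "gripper": -1},
    {"tx": 0, "ty": 0, "tz": 0, "rx": 0, "ry": 0, "rz": 0, "gripper": -1},
  ],
)

```text
clock: 40.1
eef_pos: [340.4, 363.4, 227.7]
tcp_rot: [3.11, -0.002, -3.112]
contact_force: [-0.6, -0.2, -0.8]
opening: 0.0
```

```bash
python3 bar.py; python3 rackpts.py; python3 - <<'E'
from h import *
p,d=r.grab_frame("top");q,e=r.grab_frame("side")
for n,dd in(("top",d),("side",e)):
    W=pts(n,dd)
    for nm,y0,y1 in(("R",60,165),("M",180,285),("L",300,405)):
        k=W[(dd>0)&(W[...,0]>550)&(W[...,0]<655)&(W[...,1]>y0)&(W[...,1]<y1)&(W[...,2]>50)]
        if len(k)>20: print(n,nm,len(k),"lid z",np.percentile(k[:,2],[5,50,95]).round(0),"slope",np.polyfit(k[:,0],k[:,2],1)[0].round(3))
c=np.hstack([cv2.resize(p[110:240,120:410,::-1],(464,208),interpolation=cv2.INTER_CUBIC)])
s=cv2.resize(q[90:330,180:380,::-1],(464,557),interpolation=cv2.INTER_CUBIC)[:390]
cv2.imwrite("pics/d6.png",np.vstack([c,s]))
E
```

```text
side 254 [[17.0, -158.0, 49.0], [21.0, -88.0, 53.0], [26.0, -10.0, 55.0]] theta~ 0.01
top 162 [[16.0, -155.0, 48.0], [22.0, -81.0, 52.0], [25.0, -8.0, 55.0]] theta~ 0.0
top [352 165  17  24 331] z 30.2 rect [ 55.2 -94.5] [73. 49.] 1.8 x [22. 90.]
top [324 169  17  23 330] z 30.0 rect [55.9 -3.4] [48. 70.] 89.1 x [22. 90.]
top [294 173  17  23 325] z 30.1 rect [55.8 95. ] [49. 71.] 89.3 x [23. 90.]
side [261 215  28  25 371] z 30.7 rect [59.9 92.8] [64. 53.] 0.5 x [29. 91.]
side [253 229  13  16  92] z 30.6 rect [ 9.8 94.1] [51. 15.] 89.8 x [ 2. 17.]
side [279 240  30  26 430] z 30.8 rect [59.6 -4.4] [64. 52.] 0.4 x [29. 90.]
side [270 255  15  17 111] z 30.9 rect [ 9.4 -4.4] [50. 16.] 89.8 x [ 2. 17.]
side [297 265  32  30 503] z 31.1 rect [ 59.5 -95.9] [64. 50.] 1.1 x [29. 90.]
side [288 282  16  18 120] z 30.9 rect [  9.2 -98.3] [15. 49.] 0.5 x [ 2. 17.]
top R 1068 lid z [59. 62. 66.] slope -0.003
top M 1057 lid z [59. 62. 66.] slope 0.0
top L 1068 lid z [59. 62. 66.] slope -0.003
side R 732 lid z [61. 63. 67.] slope 0.001
side M 614 lid z [61. 64. 67.] slope 0.004
side L 525 lid z [60. 64. 67.] slope 0.003
```

View pics/d6.png

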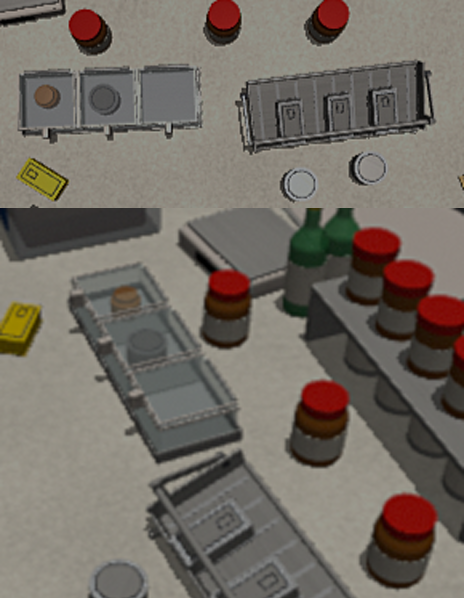

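Both views agree. The three tins are under the keeper, all the lids are flat, the right-hand box is empty and the other stock hasn't moved.

```bash
python3 -c "
from rig import r
print(r.sense()['contact_force'].round(1)); print(r.sign_off())"
```

```text
[0.2 0.5 0.4]
the job is handed in; nothing more can be done
None
```

The job is done and handed in after about 40 s of robot time. All three oblong tins present are on the rack: the one from the right-hand box and the two on the counter. I opened only that box and shut it again, then closed the rack's keeper over the tins.

**Last checks:**
- **Tins:** they lie flat about 46 mm up from the lip, at roughly -95, 0 and +95 mm along it. They are within about 2° of straight up the slope.
- **Keeper:** it reads about 0.00 to 0.01 rad in both views. It stopped hard under about 23 N and stayed shut after I let go.
- **Lids:** all three measure flat, at about 62 mm high.
- **Other stock:** the last picture shows the look-alikes, round tins, jars and boxed stock still in place. I checked this by eye and did not measure it.
- **Robot:** it stands clear, with wrist force near zero.

**Problems on the way:**
- I gripped one counter tin too high at first, so I regrasped it lower before lifting.
- In the final views the keeper bar and the viewing angle hide parts of the tins. The 46 mm figure comes from just before the keeper was shut; the tin ends still visible afterwards agree with it.
- I saw no other failures, and no checks disagreed.

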